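# Lay up the jam tasting table

### The arm

A 6-joint arm with a two-finger parallel gripper is mounted at the origin on the work surface; the furniture and walls round the work are solid. World frame = base frame: x ahead of the robot, y to its left, z up, the work surface at z = 0. Lengths are in mm, angles in rad, forces in N, time in s.
With the tool pointing down it reaches from about 400 to 925 mm from the base axis. Payload 12.5 kg.
Tool frame: the origin (TCP) lies midway between the tips of the shut fingers; the grasp point (between the pads) lies 19 mm behind it; z points along the fingers, y is the line along which they close (so a half turn about z gives the same grasp; the last joint's range is limited). The gripper opens to 95 mm and grips with 3 to 60 N. Pads are 20 mm wide; open, the fingers measure 119 mm over their backs; the gripper's body (75 mm by 180 mm) begins 59 mm behind the grasp point.
Start: joints at [1.019, 0.491, 1.559, -0, 1.092, -0.106], TCP at [269.475, 563.944, 187.061] pointing down, gripper open.
Joint ranges: [-3.1, 3.1], [-0.84, 2.19], [0.05, 2.79], [-1.13, 4.28], [0.06, 2.93], [-2.69, 2.69]. Speed limits (rad/s): [2.22, 2.22, 2.79, 3.14, 3.14, 3.14].

### API

Orientations are given as [roll, pitch, yaw] about the fixed x, y, z axes, in that order (R = Rz(yaw) Ry(pitch) Rx(roll)).
In Python, from cell import * gives the robot as it stands.
- The arm moves only by the tool servo_tool, never from a script. Its argument "moves" is one flat list of numbers, 5 for each row, row after row: the shift along the world's x, y, z as a fraction of full scale, then the turn about the world's z as a fraction of full scale, then the opening, from 0 (shut) to 1 (fully open). A call has 1 to 12 rows; each row is the pose to reach, as a shift and turn from the pose commanded when the call began, turning the shorter way round; what a row does not reach only later rows make up. Full scale, the value 1, is 400 mm for a shift and 180 degrees for a turn. A row lasts 1/12 s, in which the tool goes at most 41.7 mm and 7.16 degrees, less where a joint would pass 70% of its speed; a pose out of reach is approached as far as the arm can. A call with a number of a shift or a turn outside -1 to 1 is refused whole. A call with a gripper value outside its range is refused whole. The fingers move at their own pace and stop on an object; the grip force is fixed at half the most. Time passes only in rows, so rows that repeat a pose let the fingers close. It gives the time, the measured TCP pose, the force, the opening and the grip force at its end, in the units of the state.
- state(): the state, without advancing time (a new reading comes with each control period).
- read_camera(name): name is "scene" or "side" or "wrist"; returns (picture, depth): 400x640x3 uint8, blue, green, red; 400x640 float32, mm along the optical axis (not along the pixel's ray), 0 where there is no reading.
- get_calibration(name): a dict with "K" (3x3 intrinsics, pixels), "k1" (the pictures are not rectified: a ray, as slopes to the right and down, at radius r is drawn at 1 + k1 r^2 times it, then the intrinsics apply), "R" (3x3) and "t" (3): a world point X has camera coordinates R X + t. Camera axes: x right, y down, z forward; pixel columns grow to the right and rows downward; lengths in mm; the calibration is good to about 2 mm. A picture is of the moment at which its call begins: read the wrist's pose just before it. get_calibration takes no time and is no camera call; for the wrist camera it gives the pose at the moment of the call.
- job_done(): hands the job in; it is judged then, once.
The state is a dict: "t": time; "joints": joint angles; "qvel": joint speeds; "tau": joint torques, N m; "eef_pos": TCP position; "tcp_rot": TCP orientation; "ft_force": force on the tool from outside, world axes, zero at the start; "moment": the same for the moment, N m; "opening": opening from 0.0 (shut) to 1.0 (fully open); "grip_force": force on a finger pad.
Only numpy, scipy, OpenCV 4.12 (cv2) and the standard library are available. Lean on these libraries where they do the work, as an engineer would, in place of code of your own. Each camera call takes 0.05 s, during which the arm holds its last target. There are 200 camera calls.

### The job

Get the jam tasting ready: slide the steel keeper bar on the wooden slot block back as far as it goes, move every jam spreader from the wire drying rack into the block, one to a slot, blade down and fully home, then push the keeper shut over the blade shoulders so that they cannot lift out. Also stand each white porcelain tasting pot upright in a well of the dark tray (before, between or after); the pots are eggshell thin, so hold them with a light grip of about 10 N, and leave the two jam jars where they stand.

Things in the scene. Friction and masses are not known exactly. Their poses are not given: they have to be found in the camera images.
- block: Fixed wooden block 70 mm high, x -45 to +62 mm, y -70 to +70 mm about its origin, which is on the table under the middle slot; z up. Three slots open at the top, centred at x = 0, y = -50, 0, +50 mm; each 70 mm long along x, 8 mm wide along y, floor 8 mm above the table (62 mm deep). The keeper bar lies on top along the +x side.
- slot0 (a point): Centre of the mouth of slot 0 of the block, 70 mm above the table; axes as the block's (slot runs along x).
- slot1 (a point): Centre of the mouth of slot 1 of the block, 70 mm above the table; axes as the block's (slot runs along x).
- slot2 (a point): Centre of the mouth of slot 2 of the block, 70 mm above the table; axes as the block's (slot runs along x).
- keeper (a joint): Keeper bar sliding along the block's x on its top, m: 0 = shut, the bar covers x = +18 to +36 mm over one end of all three slots (nothing can go in or out); 0.022 = fully open, clear of the slots. Stays where it is left; about 2 N to slide.
- keeper_knob (a point): Centre of the black square knob (14 x 14 mm) in the middle of the keeper bar, 17 mm above the block's top and 12 mm below the knob's top; the bar under it is 6 mm thick. Moves with the bar, axes as the block's. Pinch it across the block's y from above; sliding it along the block's +x opens.
- rack: Fixed steel wire drying rack, base 96 x 150 x 6 mm, origin on the table under its centre. Three places along y at y = -54, 0, +54 mm, each between two 38 mm high wire hoops that run along x.
- spreader0: Jam spreader (2 or 3 present), stands blade down in the rack, leaning a little. Steel blade 64 (x) x 3 (y) x 58 mm high from z = 0, an 8 mm neck, then a wooden handle 22 (x) x 18 mm (y) from z = 66 to 114 mm. Origin at the middle of the blade's lower edge, z up; 90 g. Pinch the handle across y from above. Fully home its origin is 8 mm above the table, its shoulders 4 mm below the block's top.
- spreader1: Jam spreader (2 or 3 present), stands blade down in the rack, leaning a little. Steel blade 64 (x) x 3 (y) x 58 mm high from z = 0, an 8 mm neck, then a wooden handle 22 (x) x 18 mm (y) from z = 66 to 114 mm. Origin at the middle of the blade's lower edge, z up; 90 g. Pinch the handle across y from above. Fully home its origin is 8 mm above the table, its shoulders 4 mm below the block's top.
- spreader2: Jam spreader (2 or 3 present), stands blade down in the rack, leaning a little. Steel blade 64 (x) x 3 (y) x 58 mm high from z = 0, an 8 mm neck, then a wooden handle 22 (x) x 18 mm (y) from z = 66 to 114 mm. Origin at the middle of the blade's lower edge, z up; 90 g. Pinch the handle across y from above. Fully home its origin is 8 mm above the table, its shoulders 4 mm below the block's top.
- tray: Fixed dark wooden tray 84 mm (x) x 204 mm (y) x 18 mm high, origin on the table under its centre; three round wells along y at -66, 0, +66 mm, each 56 mm wide and 10 mm deep (floor 8 mm above the table).
- tray_hole0 (a point): Centre of the mouth of well 0, 18 mm above the table.
- tray_hole1 (a point): Centre of the mouth of well 1, 18 mm above the table.
- tray_hole2 (a point): Centre of the mouth of well 2, 18 mm above the table.
- pot0: Thin white porcelain tasting pot (there are 2 or 3), 50 mm diameter, 50 mm high, heavy foot, 70 g, stands upright; origin at the centre of its underside. It breaks if the fingers press on it with more than 30 N in all (both pads' forces added up), that is a grip of 15 N; 10 N is enough to carry it.
- pot1: Thin white porcelain tasting pot (there are 2 or 3), 50 mm diameter, 50 mm high, heavy foot, 70 g, stands upright; origin at the centre of its underside. It breaks if the fingers press on it with more than 30 N in all (both pads' forces added up), that is a grip of 15 N; 10 N is enough to carry it.
- pot2: Thin white porcelain tasting pot (there are 2 or 3), 50 mm diameter, 50 mm high, heavy foot, 70 g, stands upright; origin at the centre of its underside. It breaks if the fingers press on it with more than 30 N in all (both pads' forces added up), that is a grip of 15 N; 10 N is enough to carry it.
- jar_a: Jam jar 66 mm wide, 85 mm high, bystander.
- jar_b: Jam jar 66 mm wide, 85 mm high, bystander.
Mind the look-alikes: they are no part of the job. What is shaped like the spreader1 but pink is not meant.

How it is judged (in metres and radians):
On the way, in this order (a step that is already met when the one before it is completed fails the run):
1. the keeper is slid fully open (at least 19 mm) (value of joint keeper above 0.019 m), for 0.2 s.
2. every spreader is fully home in a slot of the block while the keeper is still open (z of spreader0 in the frame of block between 0.004 and 0.0115 m and x of spreader0 in the frame of block between -0.008 and 0.008 m and (horizontal distance between spreader0 and slot0 below 0.008 m or horizontal distance between spreader0 and slot1 below 0.008 m or horizontal distance between spreader0 and slot2 below 0.008 m) and angle between the y axis of each of spreader0, spreader1, spreader2 and the y axis of block, either way round below 0.15 rad and angle between each of spreader0, spreader1, spreader2's own z axis and vertical below 0.15 rad and z of spreader1 in the frame of block between 0.004 and 0.0115 m and x of spreader1 in the frame of block between -0.008 and 0.008 m and (horizontal distance between spreader1 and slot0 below 0.008 m or horizontal distance between spreader1 and slot1 below 0.008 m or horizontal distance between spreader1 and slot2 below 0.008 m) and z of spreader2 in the frame of block between 0.004 and 0.0115 m and x of spreader2 in the frame of block between -0.008 and 0.008 m and (horizontal distance between spreader2 and slot0 below 0.008 m or horizontal distance between spreader2 and slot1 below 0.008 m or horizontal distance between spreader2 and slot2 below 0.008 m) and value of joint keeper above 0.015 m), for 0.2 s.
3. the keeper is shut again over the blades (z of spreader0 in the frame of block between 0.004 and 0.0115 m and x of spreader0 in the frame of block between -0.008 and 0.008 m and (horizontal distance between spreader0 and slot0 below 0.008 m or horizontal distance between spreader0 and slot1 below 0.008 m or horizontal distance between spreader0 and slot2 below 0.008 m) and angle between the y axis of each of spreader0, spreader1, spreader2 and the y axis of block, either way round below 0.15 rad and angle between each of spreader0, spreader1, spreader2's own z axis and vertical below 0.15 rad and z of spreader1 in the frame of block between 0.004 and 0.0115 m and x of spreader1 in the frame of block between -0.008 and 0.008 m and (horizontal distance between spreader1 and slot0 below 0.008 m or horizontal distance between spreader1 and slot1 below 0.008 m or horizontal distance between spreader1 and slot2 below 0.008 m) and z of spreader2 in the frame of block between 0.004 and 0.0115 m and x of spreader2 in the frame of block between -0.008 and 0.008 m and (horizontal distance between spreader2 and slot0 below 0.008 m or horizontal distance between spreader2 and slot1 below 0.008 m or horizontal distance between spreader2 and slot2 below 0.008 m) and value of joint keeper below 0.005 m), for 0.2 s.
At the end, for the whole second after the job is handed in: Each spreader is blade down in a slot, within 3.5 mm of its floor, 8 mm of its centre, 0.15 rad of upright and in line; keeper shut to within 5 mm; each pot at rest, upright (0.1 rad) in a tray well, within 7 mm of its centre and 3 mm of its floor (all of step 3 and (horizontal distance between pot0 and tray_hole0 below 0.007 m or horizontal distance between pot0 and tray_hole1 below 0.007 m or horizontal distance between pot0 and tray_hole2 below 0.007 m) and z of each of pot0, pot1, pot2 in the frame of tray below 0.011 m and angle between each of pot0, pot1, pot2's own z axis and vertical below 0.1 rad and linear speed of each of pot0, pot1, pot2 below 0.02 m/s and (horizontal distance between pot1 and tray_hole0 below 0.007 m or horizontal distance between pot1 and tray_hole1 below 0.007 m or horizontal distance between pot1 and tray_hole2 below 0.007 m) and (horizontal distance between pot2 and tray_hole0 below 0.007 m or horizontal distance between pot2 and tray_hole1 below 0.007 m or horizontal distance between pot2 and tray_hole2 below 0.007 m)); the robot touches nothing.
It fails at once if a porcelain pot is pressed by the fingers with more than 30 N in all (contact force between the fingers and pot0 above 30 N or contact force between the fingers and pot1 above 30 N or contact force between the fingers and pot2 above 30 N).
It fails at once if a jam jar is moved more than 3 cm (distance of any of jar_a, jar_b from where it was at the start of the episode above 0.03 m).
Of spreader0, spreader1, spreader2 only 2 to 3 are there at a start; the rules pass over those that are not, and their reading is None.
Of pot0, pot1, pot2 only 2 to 3 are there at a start; the rules pass over those that are not, and their reading is None.
At some moment in a run one of pot0, pot1, pot2 may be knocked a few centimetres aside while the robot is not near it.
It also fails if it takes over 210 s, if anything falls off the work surface, if the arm or the gripper's body presses on something with over 40 N, if the wrist force passes 120 N, or if a joint passes its speed limit or range.

## Working session

There is one attempt and no reset: what is moved stays moved. The work goes in short steps, Python scripts to look and compute and a tool call to move; the robot and the scene stay as the last step left them, time stands still between calls to the robot, and variables do not carry over. Pictures are saved under pics/ and viewed, at most 14 in all, crops included, and the job is handed in when it is done.

Besides the shell and the picture viewer there is one more tool, called in YAML: its name, and indented under it one key for each argument. servo_tool: Moves the arm, as the interface text tells. Its arguments: {"type":"object","properties":{"moves":{"type":"array"}},"required":["moves"]}

```bash
mkdir -p pics; ls
cat > h.py <<'E'
from cell import *
import numpy as np, cv2
def dis(cal,uv):
    K=np.array(cal["K"]);uv=np.atleast_2d(np.float64(uv))
    return cv2.undistortPoints(uv[:,None],K,np.array([cal["k1"],0,0,0.]))[:,0]
def atz(cal,uv,z):
    R=np.array(cal["R"]);t=np.array(cal["t"]);n=dis(cal,uv)
    d=np.c_[n,np.ones(len(n))]@R; c=-R.T@t
    return c+d*((np.atleast_1d(z)-c[2])/d[:,2])[:,None]
def cloud(cal,D):
    R=np.array(cal["R"]);t=np.array(cal["t"]);h,w=D.shape
    u,v=np.meshgrid(np.arange(w),np.arange(h))
    n=dis(cal,np.c_[u.ravel(),v.ravel()]);d=D.ravel()[:,None]
    P=(np.c_[n,np.ones(len(n))]*d-t)@R
    P[D.ravel()==0]=np.nan
    return P.reshape(h,w,3)
def proj(cal,P):
    return cv2.projectPoints(np.atleast_2d(np.float64(P)),cv2.Rodrigues(np.array(cal["R"]))[0],np.array(cal["t"]),np.array(cal["K"]),np.array([cal["k1"],0,0,0.]))[0][:,0]
def snap(name,tag):
    cal=get_calibration(name);I,D=read_camera(name)
    cv2.imwrite(f"pics/{tag}.png",I);np.savez(f"pics/{tag}.npz",I=I,D=D,R=cal["R"],t=cal["t"],K=cal["K"],k1=cal["k1"])
    return cal,I,D
E
python3 - <<'E'
from h import *
for n in("scene","side"):
    c,I,D=snap(n,n+"0"); print(n,-np.array(c["R"]).T@c["t"],np.array(c["R"])[2],c["k1"],(D>0).mean())
print(state())
E
```

```text
pics
scene [-201.00078409 -487.39213394  712.23644019] [ 0.68828486  0.44661329 -0.57166469] -0.0346567152340254 0.9730078125
side [ 285.1785156  -787.89928767  607.60487332] [ 0.25230397  0.80603457 -0.53539796] -0.011437540568076963 0.9961953125
{'t': 0.1, 'joints': array([ 1.01939876e+00,  4.91483668e-01,  1.55943761e+00, -1.81699075e-05,
        1.09169293e+00, -1.05624119e-01]), 'qvel': array([-0.00093231, -0.00263915, -0.00272331, -0.00019783, -0.00023093,
        0.00016542]), 'tau': array([ 1.73257333e-03, -6.13625765e+01, -2.58604914e+01,  6.93385187e-02,
        4.70797322e-02, -1.11124016e-04]), 'eef_pos': array([269.32971311, 563.69668072, 186.51298942]), 'tcp_rot': array([-3.14057510e+00, -9.16739426e-05,  2.69582754e+00]), 'ft_force': array([-1.09873648,  0.93135286, -0.42504132]), 'moment': array([0.0036843 , 0.06525856, 0.0102658 ]), 'grip_force': 0.0, 'opening': 0.9980061598616826}
```

View pics/scene0.png

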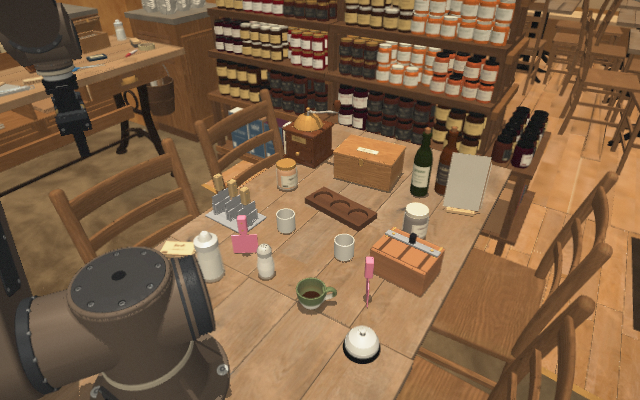

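View pics/side0.png

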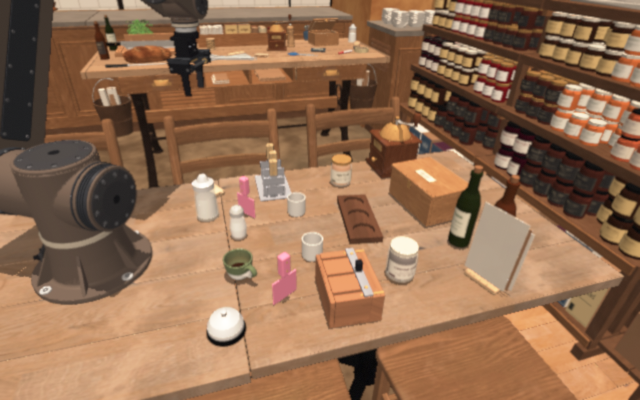

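Run:
```python
from h import *
for n,boxes in(("scene",((195,165,275,240),(270,180,400,290),(365,220,450,300))),("side",((250,140,310,205),(285,185,390,265),(305,240,390,330)))):
    f=np.load(f"pics/{n}0.npz");I=f["I"]
    ims=[]
    for b in boxes:
        c=I[b[1]:b[3],b[0]:b[2]];s=min(266/c.shape[1],290/c.shape[0])
        c=cv2.resize(c,None,fx=s,fy=s,interpolation=cv2.INTER_CUBIC);o=np.zeros((290,266,3),np.uint8);o[:c.shape[0],:c.shape[1]]=c;ims.append(o);print(n,b,s)
    globals()[n]=np.hstack(ims)
cv2.imwrite("pics/crops.png",np.vstack([scene,side]))
for n in("scene","side"):
    f=np.load(f"pics/{n}0.npz");P=cloud(f,f["D"]);I=f["I"].astype(int)
    X=P.reshape(-1,3);C=I.reshape(-1,3)
    ws=(X[:,0]>250)&(X[:,0]<1000)&(np.abs(X[:,1])<500)
    def comps(lo,hi,name):
        m=ws&(X[:,2]>lo)&(X[:,2]<hi)
        g=np.zeros((500,450),np.uint8)
        ij=((X[m][:,:2]-[200,-500])/2).astype(int); ok=(ij>=0).all(1)&(ij[:,0]<450)&(ij[:,1]<500)
        g[ij[ok][:,1],ij[ok][:,0]]=255
        g=cv2.morphologyEx(g,cv2.MORPH_CLOSE,np.ones((5,5)))
        k,L,S,_=cv2.connectedComponentsWithStats(g)
        for i in range(1,k):
            if S[i,4]<40: continue
            pts=np.argwhere(L==i)[:,::-1].astype(np.float32)*2+[200,-500]
            r=cv2.minAreaRect(pts.astype(np.float32));print(n,name,np.round(r[0]),np.round(r[1]),round(r[2],1),S[i,4])
    comps(66,74,"z70");comps(45,54,"z50");comps(14,22,"z18");comps(105,130,"z115");comps(36,44,"z40")
```

```text
scene (195, 165, 275, 240) 3.325
scene (270, 180, 400, 290) 2.046153846153846
scene (365, 220, 450, 300) 3.1294117647058823
side (250, 140, 310, 205) 4.433333333333334
side (285, 185, 390, 265) 2.533333333333333
side (305, 240, 390, 330) 3.1294117647058823
scene z70 [ 830. -297.] [ 16. 105.] 23.5 163
scene z70 [ 519. -258.] [143. 112.] 85.6 2827
scene z70 [ 642. -230.] [27. 59.] 24.0 100
scene z70 [ 567. -218.] [53. 18.] 85.2 195
scene z70 [ 886. -211.] [37. 10.] 78.7 48
scene z70 [ 843. -164.] [20. 51.] 28.6 68
scene z70 [802.  15.] [ 17. 187.] 9.3 281
scene z70 [653. 194.] [18. 48.] 36.4 61
scene z70 [823. 240.] [ 47. 109.] 30.0 154
scene z50 [ 830. -299.] [ 21. 108.] 25.1 178
scene z50 [ 482. -279.] [ 82. 173.] 31.1 215
scene z50 [ 266. -277.] [22. 16.] 90.0 78
scene z50 [ 629. -225.] [10. 39.] 6.7 62
scene z50 [ 884. -213.] [34. 13.] 86.4 50
scene z50 [ 837. -161.] [15. 44.] 13.4 73
scene z50 [ 312. -129.] [71. 65.] 85.9 239
scene z50 [ 475. -116.] [21. 48.] 39.8 70
scene z50 [496. -95.] [22. 48.] 48.6 56
scene z50 [803.  17.] [ 13. 190.] 6.3 286
scene z50 [321.   3.] [16. 35.] 5
[... 4580 characters left out ...]
 114.] 66.1 119
side z40 [ 274. -273.] [48. 54.] 0.0 480
side z40 [ 646. -240.] [20. 58.] 50.7 64
side z40 [ 395. -221.] [56.  4.] 29.1 41
side z40 [ 850. -168.] [18. 52.] 53.1 58
side z40 [ 315. -150.] [30. 70.] 78.3 152
side z40 [ 482. -124.] [11. 39.] 68.7 47
side z40 [ 317. -105.] [24. 55.] 79.5 80
side z40 [813.   2.] [ 78. 209.] 30.5 274
side z40 [326.  -1.] [12. 34.] 72.6 45
side z40 [493.  61.] [12. 37.] 80.5 43
side z40 [503. 100.] [14. 40.] 75.3 45
side z40 [268. 100.] [35.  9.] 14.0 56
side z40 [455. 177.] [13. 62.] 86.6 168
side z40 [669. 181.] [14. 49.] 80.5 61
side z40 [816. 255.] [ 28. 114.] 12.3 148
side z40 [444. 233.] [11. 22.] 77.5 47
side z40 [447. 286.] [26. 12.] -0.0 56
```

View pics/crops.png

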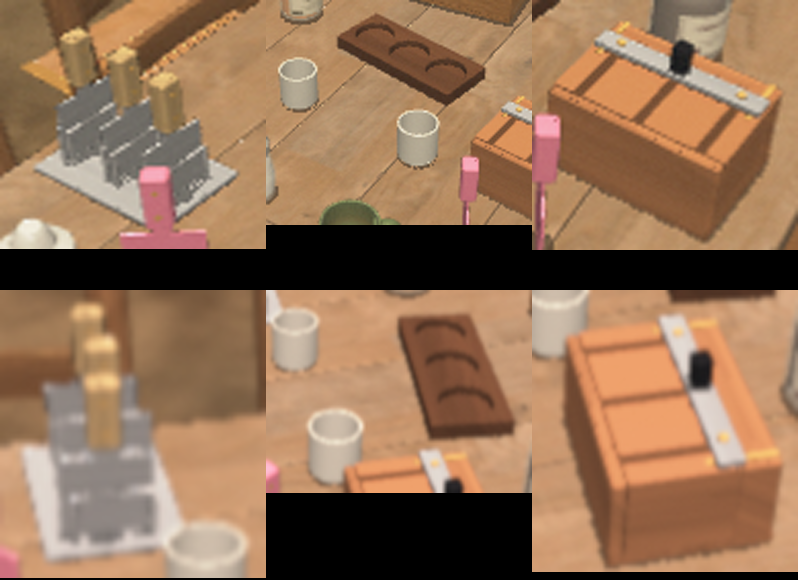

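Run:
```python
from h import *
for n in("scene","side"):
    f=np.load(f"pics/{n}0.npz");P=cloud(f,f["D"]);X=P.reshape(-1,3);C=f["I"].reshape(-1,3).astype(int)
    def sel(c,r,lo,hi): return (np.hypot(X[:,0]-c[0],X[:,1]-c[1])<r)&(X[:,2]>lo)&(X[:,2]<hi)
    m=sel((563,-257),40,85,110);print(n,"knob",np.median(X[m],0),m.sum(), np.percentile(X[m],[5,95],0).round(1).tolist())
    m=sel((519,-257),110,66,80);Y=X[m];r=cv2.minAreaRect(Y[:,:2].astype(np.float32));print("block",r,np.median(Y[:,2]))
    bright=C.min(1)>120
    b=m&bright&(X[:,2]>72);Y=X[b];r=cv2.minAreaRect(Y[:,:2].astype(np.float32));print("bar",r,b.sum(),np.median(Y[:,2]))
    for c in((490,-105),(497,83)):
        m=sel(c,40,3,56)&(C.min(1)>100); Y=X[m]
        from scipy.optimize import least_squares
        # outer wall + rim: use top percentile silhouettes; fit circle of r=25 to rim points
        T=Y[Y[:,2]>47][:,:2]
        s=least_squares(lambda p:np.maximum(np.hypot(*(T-p).T)-25,0)+0.2*np.minimum(np.hypot(*(T-p).T)-20,0),T.mean(0))
        print("pot",c,s.x.round(1),len(T),Y[:,2].max().round(1))
    for c in((453,179),(463,232),(465,285)):
        out=[]
        for lo,hi in((80,90),(90,100),(100,110),(117,130)):
            m=sel(c,22,lo,hi)&(C[:,2]-C[:,0]>40);out.append(np.round(np.r_[X[m].mean(0),np.ptp(X[m],0)[:2],m.sum()]).tolist())
        print("spr",out)
    m=sel((460,232),100,3,12)&(C.min(1)>110);r=cv2.minAreaRect(X[m][:,:2].astype(np.float32));print("rack",r)
```

```text
scene knob [ 535.35059517 -259.63311058   96.49442547] 51 [[532.2, -265.3, 87.3], [543.8, -252.1, 100.1]]
block ((518.924072265625, -256.4032287597656), (143.01927185058594, 110.87550354003906), 86.34405517578125) 69.8520306159768
bar ((540.1060791015625, -258.51708984375), (139.0642852783203, 21.360206604003906), 85.017578125) 271 76.13241715173865
pot (490, -105) [ 487.2 -105.1] 67 52.6
pot (497, 83) [496.6  80.9] 52 52.2
spr [[449.0, 175.0, 85.0, 19.0, 18.0, 28.0], [450.0, 176.0, 95.0, 23.0, 16.0, 31.0], [450.0, 176.0, 105.0, 22.0, 15.0, 32.0], [453.0, 180.0, 119.0, 23.0, 15.0, 30.0]]
spr [[461.0, 230.0, 85.0, 22.0, 15.0, 30.0], [461.0, 229.0, 95.0, 21.0, 18.0, 29.0], [460.0, 230.0, 105.0, 20.0, 21.0, 27.0], [464.0, 234.0, 119.0, 20.0, 19.0, 28.0]]
spr [[461.0, 284.0, 85.0, 21.0, 18.0, 27.0], [461.0, 283.0, 95.0, 21.0, 16.0, 27.0], [461.0, 284.0, 105.0, 20.0, 20.0, 28.0], [466.0, 288.0, 119.0, 21.0, 16.0, 24.0]]
rack ((457.8359680175781, 232.5604705810547), (94.7875747680664, 155.68247985839844), 0.8484565019607544)
side knob [ 540.16641094 -261.56347502   94.31588054] 64 [[534.9, -265.0, 86.4], [546.0, -252.4, 98.3]]
block ((520.9661865234375, -254.97427368164062), (142.37989807128906, 106.73125457763672), 84.90914916992188) 68.94192637089888
bar ((541.6663818359375, -257.4947509765625), (136.71836853027344, 18.55797576904297), 84.88151550292969) 373 75.2639472740366
pot (490, -105) [ 489.9 -104.6] 55 50.9
pot (497, 83) [498.7  81.7] 32 50.0
spr [[454.0, 175.0, 85.0, 19.0, 13.0, 23.0], [455.0, 174.0, 95.0, 20.0, 9.0, 24.0], [454.0, 174.0, 105.0, 20.0, 7.0, 28.0], [456.0, 180.0, 118.0, 19.0, 15.0, 15.0]]<stdin>:19: RuntimeWarning: Mean of empty slice.
  ret = um.true_divide(
Traceback (most recent call last):
ValueError: zero-size array to reduction operation maximum which has no identity
```

servo_tool:
  moves: [0.2,-0.5,0.12,0.117,1,0.4,-1,0.25,0.117,1,0.4,-1,0.25,0.117,1,0.4,-1,0.25,0.117,1,0.4,-1,0.25,0.117,1,0.4,-1,0.25,0.117,1,0.4,-1,0.25,0.117,1,0.4,-1,0.25,0.117,1,0.4,-1,0.25,0.117,1,0.4,-1,0.25,0.117,1,0.4,-1,0.25,0.117,1,0.4,-1,0.25,0.117,1]

```text
t: 1.1
eef_pos: [431.1, 160.6, 288.1]
tcp_rot: [-3.141, 0.002, 3.06]
ft_force: [0.1, -0.1, 0.3]
opening: 1.002
grip_force: 0.0
```

servo_tool:
  moves: [0.1,-0.5,0.0,0,1,0.2,-1,0.0,0,1,0.2,-1,0.0,0,1,0.2,-1,0.0,0,1,0.2,-1,0.0,0,1,0.2,-1,0.0,0,1,0.2,-1,0.0,0,1,0.2,-1,0.0,0,1,0.2,-1,0.0,0,1,0.2,-1,0.0,0,1,0.2,-1,0.0,0,1,0.2,-1,0.0,0,1]

```text
t: 2.1
eef_pos: [509.4, -236.8, 285.9]
tcp_rot: [3.14, -0.002, 3.061]
ft_force: [-0.4, 0.1, 0.4]
opening: 0.998
grip_force: 0.0
```

Run:
```python
from h import *
c,I,D=snap("wrist","w1");s=state();print(s["eef_pos"],s["tcp_rot"],-np.array(c["R"]).T@c["t"],np.array(c["R"]).round(3).tolist())
print(D[200,320],D[::80,::80].round())
```

```text
[ 509.28363486 -235.64455083  286.31669776] [ 3.14053513e+00 -1.25736453e-03  3.06255701e+00] [ 435.68275566 -231.70089691  483.72988124] [[0.081, 0.997, 0.002], [0.963, -0.078, 0.259], [0.258, -0.019, -0.966]]
422.49933 [[ 369.  476.  689.  429.  428.  416.  428.  427.]
 [ 372.  480. 1164.  457.  360.  455.  457.  454.]
 [1238. 1235.  628.  486.  415.  486.  486.  485.]
 [1307. 1324.  661.  837.  520.  181.  511.  519.]
 [  61.   80.  101.  897.  556.  559.   94.   78.]]
```

View pics/w1.png

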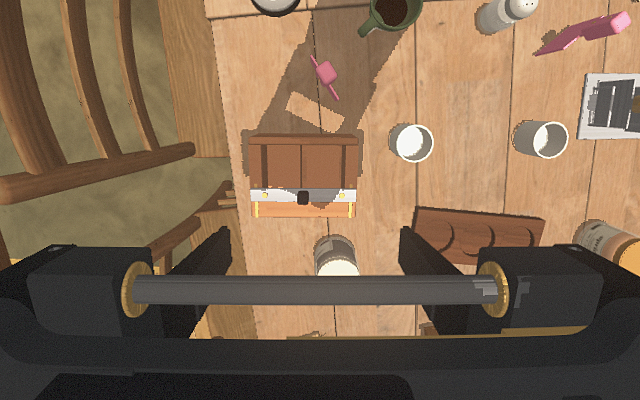

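Run:
```python
from h import *
I=cv2.imread("pics/w1.png")
a=cv2.resize(I[125:225,240:370],None,fx=6,fy=6,interpolation=cv2.INTER_CUBIC)
cv2.imwrite("pics/w1a.png",a)
# pots and tray by cloud
f=np.load("pics/w1.npz");P=cloud(f,f["D"]);X=P.reshape(-1,3);C=I.reshape(-1,3).astype(int)
def sel(c,r,lo,hi): return (np.hypot(X[:,0]-c[0],X[:,1]-c[1])<r)&(X[:,2]>lo)&(X[:,2]<hi)
for c in((489,-105),(498,81)):
    m=sel(c,45,46,56); r=cv2.minEnclosingCircle(X[m][:,:2].astype(np.float32));e=cv2.fitEllipse(X[m][:,:2].astype(np.float32)); print("pot",r,X[m].mean(0),X[m][:,2].max())
m=sel((650,1),140,15,21);print("tray",cv2.minAreaRect(X[m][:,:2].astype(np.float32)),np.median(X[m][:,2]))
m=sel((518,-256),110,66,73);print("block",cv2.minAreaRect(X[m][:,:2].astype(np.float32)),np.median(X[m][:,2]))
m=sel((540,-258),40,94,110);print("knob",cv2.minAreaRect(X[m][:,:2].astype(np.float32)),np.median(X[m][:,2]),m.sum())
m=sel((540,-258),100,73.5,80);print("bar",cv2.minAreaRect(X[m][:,:2].astype(np.float32)),np.median(X[m][:,2]),m.sum())
```

```text
pot ((486.47308349609375, -101.50862884521484), 25.020254135131836) [ 486.60912726 -100.46398376   49.48342005] 52.06868715098634
pot ((495.39263916015625, 85.30685424804688), 25.825956344604492) [494.83327318  85.19374048  49.24729197] 52.375831957644394
tray ((648.0750122070312, 7.160377502441406), (205.2616424560547, 85.00325012207031), 80.38298797607422) 17.9923584663264
block ((518.5784912109375, -253.13006591796875), (140.93161010742188, 106.80914306640625), 85.29452514648438) 69.97617702278619
knob ((538.2145385742188, -254.90463256835938), (12.412079811096191, 13.17083740234375), 84.43775177001953) 99.00043368234287 120
bar ((582.5534057617188, -258.72723388671875), (137.72119140625, 106.70783233642578), 84.75807189941406) 76.43257654256253 1374
```

View pics/w1a.png

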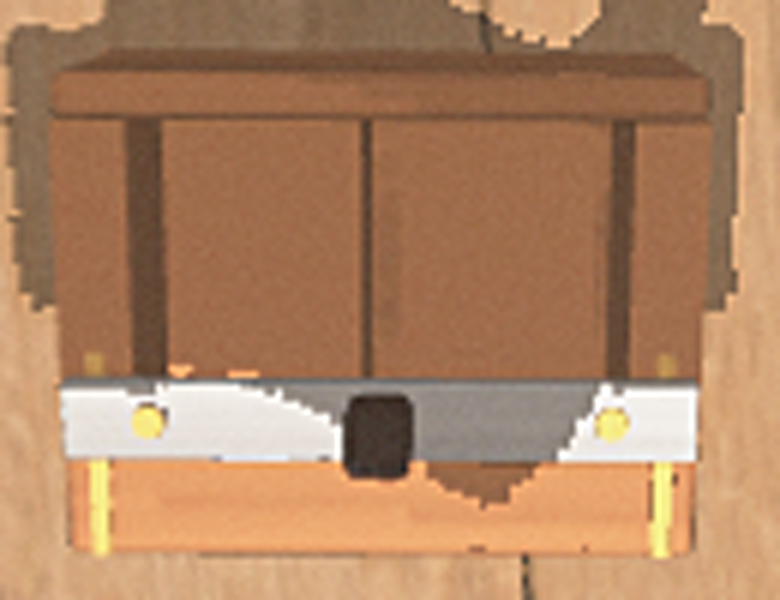

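servo_tool:
  moves: [0.075,-0.053,-0.1,-0.003,0.42,0.075,-0.053,-0.2,-0.003,0.42,0.075,-0.053,-0.3,-0.003,0.42,0.075,-0.053,-0.4,-0.003,0.42,0.075,-0.053,-0.46,-0.003,0.42,0.075,-0.053,-0.49,-0.003,0.42,0.075,-0.053,-0.515,-0.003,0.42,0.075,-0.053,-0.515,-0.003,0.42,0.075,-0.053,-0.515,-0.003,0.42]

```text
t: 2.9
eef_pos: [539.9, -256.5, 81.8]
tcp_rot: [-3.141, 0.001, 3.055]
ft_force: [-0.2, -1.0, 0.6]
opening: 0.443
grip_force: 0.0
```

servo_tool:
  moves: [0,0,0,0,0.3,0,0,0,0,0.2,0,0,0,0,0.1,0,0,0,0,0.1,0,0,0,0,0.1,0,0,0,0,0.1,0,0,0,0,0.1]

```text
t: 3.48
eef_pos: [539.5, -257.3, 81.2]
tcp_rot: [3.142, 0.0, 3.054]
ft_force: [-0.1, 0.1, -0.4]
opening: 0.106
grip_force: 0.0
```

Run:
```python
from h import *
c,I,D=snap("scene","s2");c2,J,D=snap("side","d2")
p=proj(c,[539.5,-257.3,81]);q=proj(c2,[539.5,-257.3,81]);print(p,q)
o=[]
for im,u in((I,p),(J,q)):
    x,y=u[0].astype(int);o.append(cv2.resize(im[y-50:y+40,x-50:x+50],None,fx=4,fy=4,interpolation=cv2.INTER_CUBIC))
cv2.imwrite("pics/s2c.png",np.hstack(o))
```

```text
[[411.6130382 240.0981136]] [[357.25794758 267.65030313]]
```

View pics/s2c.png

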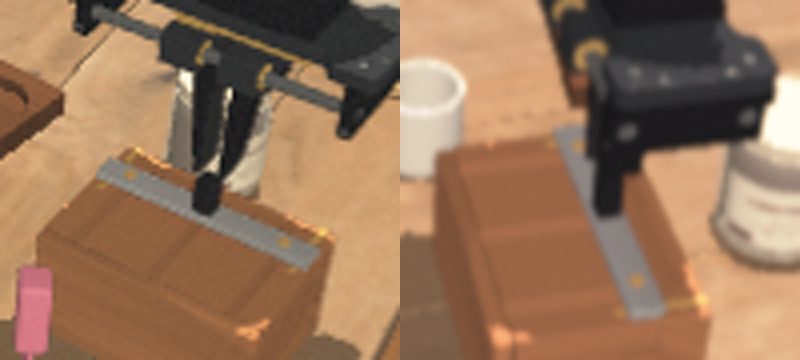

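servo_tool:
  moves: [0,0,0,0,0.05,0,0,0,0,0,0,0,0,0,0,0,0,0,0,0]

```text
t: 3.92
eef_pos: [539.5, -257.3, 81.0]
tcp_rot: [3.141, -0.0, 3.054]
ft_force: [0.3, 0.0, 0.2]
opening: 0.005
grip_force: 0.0
```

Run:
```python
from h import *
c,I,D=snap("wrist","w2")
cv2.imwrite("pics/w2c.png",cv2.resize(I[150:300,200:440],None,fx=3,fy=3))
print(proj(c,[538.5,-256,99]),state()["opening"])
```

```text
[[317.51870986 238.50782118]] 0.00174695556486269
```

View pics/w2c.png

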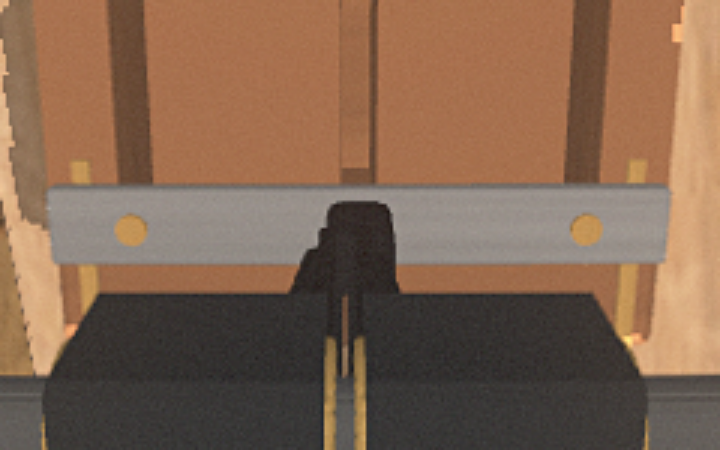

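Run:
```python
from h import *
for n in("w2","s2","d2"):
    f=np.load(f"pics/{n}.npz");P=cloud(f,f["D"]);X=P.reshape(-1,3);C=f["I"].reshape(-1,3).astype(int)
    def sel(c,r,lo,hi): return (np.hypot(X[:,0]-c[0],X[:,1]-c[1])<r)&(X[:,2]>lo)&(X[:,2]<hi)
    dark=C.max(1)<70
    for lo,hi in((79,88),(88,96),(96,101),(101,110),(110,130),(130,150)):
        m=sel((540,-258),60,lo,hi)&dark;
        if m.sum()>3:print(n,lo,m.sum(),X[m].min(0).round(),X[m].max(0).round(),np.median(X[m],0).round(1))
    m=sel((518,-256),120,74,79)&(C.min(1)>90);print("bar",cv2.minAreaRect(X[m][:,:2].astype(np.float32)))
```

```text
w2 79 92 [ 531. -261.   79.] [ 535. -248.   88.] [ 532.  -254.3   84. ]
w2 88 86 [ 531. -261.   88.] [ 540. -248.   96.] [ 532.  -253.8   91.9]
w2 96 78 [ 532. -259.   96.] [ 542. -248.  100.] [ 533.9 -249.9   98. ]
w2 101 15 [ 526. -261.  108.] [ 529. -252.  110.] [ 527.  -256.1  109.4]
w2 110 333 [ 526. -264.  110.] [ 529. -249.  130.] [ 527.1 -256.7  122.4]
w2 130 343 [ 526. -265.  130.] [ 529. -248.  150.] [ 527.2 -257.2  136.2]
bar ((538.5460815429688, -254.7823486328125), (136.6196746826172, 18.429580688476562), 85.19145202636719)
s2 79 19 [ 532. -265.   80.] [ 541. -253.   88.] [ 533.9 -260.2   83.6]
s2 88 18 [ 532. -266.   89.] [ 539. -252.   96.] [ 534.3 -260.5   91.1]
s2 96 16 [ 532. -264.   96.] [ 544. -254.  100.] [ 537.9 -258.    97.8]
s2 101 4 [ 530. -266.  101.] [ 535. -251.  109.] [ 530.5 -258.3  104.1]
s2 110 61 [ 526. -274.  110.] [ 552. -248.  129.] [ 530.6 -256.3  122.1]
s2 130 90 [ 526. -277.  130.] [ 551. -246.  150.] [ 530.1 -256.6  140.1]
bar ((557.9423217773438, -267.1438293457031), (133.01747131347656, 105.27438354492188), 62.49247360229492)
d2 79 22 [ 534. -265.   79.] [ 545. -256.   88.] [ 538.2 -263.4   83.3]
d2 88 20 [ 534. -266.   88.] [ 548. -259.   96.] [ 538.6 -263.5   93. ]
d2 96 14 [ 534. -265.   96.] [ 546. -259.   99.] [ 540.  -261.8   97.2]
d2 101 6 [ 530. -270.  106.] [ 544. -267.  110.] [ 539.5 -269.   108.7]
d2 110 68 [ 529. -273.  110.] [ 550. -250.  130.] [ 533.4 -269.1  118.4]
d2 130 35 [ 528. -273.  130.] [ 534. -248.  149.] [ 530.9 -253.9  140.1]
bar ((520.3928833007812, -230.02284240722656), (136.92221069335938, 190.9831085205078), 52.31184387207031)
```

Run:
```python
from h import *
f=np.load("pics/s2.npz");P=cloud(f,f["D"]);I=f["I"]
for col in(409,413,417):
    for r in range(222,246,2): print(col,r,P[r,col].round(),I[r,col])
```

```text
409 222 [ 531. -247.  136.] [34 36 36]
409 224 [ 528. -249.  133.] [32 31 33]
409 226 [ 530. -249.  126.] [33 31 32]
409 228 [ 528. -250.  122.] [30 34 29]
409 230 [ 627. -219.   36.] [61 67 74]
409 232 [ 530. -251.  109.] [48 52 58]
409 234 [ 569. -239.   71.] [ 65  94 142]
409 236 [ 566. -241.   68.] [ 50  71 101]
409 238 [ 534. -252.   89.] [48 50 51]
409 240 [ 535. -253.   83.] [47 50 52]
409 242 [ 534. -253.   77.] [80 83 86]
409 244 [ 532. -255.   73.] [122 131 136]
413 222 [ 534. -256.  137.] [42 44 42]
413 224 [ 535. -256.  131.] [43 43 43]
413 226 [ 537. -256.  124.] [39 42 41]
413 228 [nan nan nan] [41 40 41]
413 230 [ 541. -256.  110.] [ 97 112 123]
413 232 [ 631. -229.   31.] [131 157 172]
413 234 [ 541. -258.   99.] [34 35 34]
413 236 [ 531. -262.  102.] [38 37 37]
413 238 [ 533. -262.   94.] [34 34 33]
413 240 [ 536. -262.   86.] [37 34 34]
413 242 [ 535. -263.   81.] [35 34 38]
413 244 [ 534. -264.   76.] [102 109 111]
417 222 [ 527. -267.  146.] [38 37 39]
417 224 [ 529. -267.  140.] [35 34 36]
417 226 [ 527. -268.  136.] [29 29 28]
417 228 [ 528. -269.  129.] [32 30 30]
417 230 [ 527. -270.  125.] [28 27 30]
417 232 [ 527. -270.  119.] [34 34 34]
417 234 [ 532. -270.  110.] [ 95 111 121]
417 236 [ 633. -241.   21.] [ 89 105 135]
417 238 [ 569. -261.   68.] [ 65  99 145]
417 240 [ 560. -264.   70.] [ 61  92 135]
417 242 [ 545. -269.   76.] [115 122 129]
417 244 [ 538. -272.   77.] [118 126 130]
```

servo_tool:
  moves: [0,0,0.025,0,0.42,0,0,0.025,0,0.42,0,0,0.025,0,0.42,0,0,0.025,0,0.42,0,0,0,0,0.42,0,0,-0.02,0,0.42,0,0,-0.035,0,0.42,0,0,-0.045,0,0.42,0,0,-0.05,0,0.42,0,0,-0.05,0,0.42]

```text
t: 4.8
eef_pos: [539.3, -257.1, 60.3]
tcp_rot: [3.141, -0.001, 3.054]
ft_force: [1.1, 0.9, -0.3]
opening: 0.418
grip_force: 0.0
```

servo_tool:
  moves: [0,0,0,0,0.3,0,0,0,0,0.2,0,0,0,0,0.1,0,0,0,0,0.1,0,0,0,0,0.1,0,0,0,0,0.1,0,0,0,0,0.1]

```text
t: 5.38
eef_pos: [539.2, -254.3, 61.3]
tcp_rot: [3.137, -0.002, 3.054]
ft_force: [1.3, 17.4, 5.8]
opening: 0.14
grip_force: 30.0
```

Run:
```python
from h import *
c,I,D=snap("scene","s3");c2,J,D=snap("side","d3")
p=proj(c,[539.5,-257.3,81]);q=proj(c2,[539.5,-257.3,81])
o=[]
for im,u in((I,p),(J,q)):
    x,y=u[0].astype(int);o.append(cv2.resize(im[y-50:y+40,x-50:x+50],None,fx=4,fy=4,interpolation=cv2.INTER_CUBIC))
cv2.imwrite("pics/s3c.png",np.hstack(o))
```

```text
(no output)
```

View pics/s3c.png

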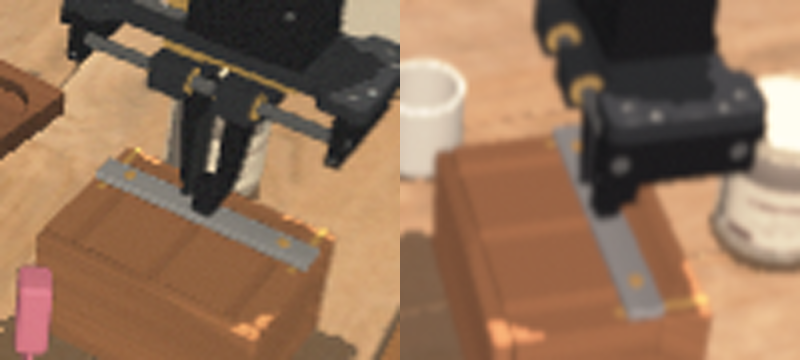

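servo_tool:
  moves: [0,0.007,0,0,0.1,0.01,0.006,0,0,0.1,0.02,0.005,0,0,0.1,0.03,0.004,0,0,0.1,0.04,0.003,0,0,0.1,0.05,0.003,0,0,0.1,0.06,0.002,0,0,0.1,0.06,0.002,0,0,0.1,0.06,0.002,0,0,0.1,0.06,0.002,0,0,0.1,0.06,0.002,0,0,0.1]

```text
t: 6.4
eef_pos: [560.0, -255.9, 61.1]
tcp_rot: [3.14, -0.008, 3.054]
ft_force: [-22.0, 1.8, 15.6]
opening: 0.143
grip_force: 30.0
```

servo_tool:
  moves: [-0.005,0,0,0,0.2,-0.005,0,0,0,0.42,-0.005,0,0,0,0.42,-0.005,0,0,0,0.42,-0.005,0,0.1,0,0.42,-0.005,0,0.2,0,0.42,-0.005,0,0.3,0,0.42,-0.005,0,0.4,0,0.42,-0.005,0,0.5,0,0.42,-0.05,0.1,0.6,0,0.42,-0.1,0.2,0.6,0,0.42,-0.1,0.3,0.6,0,0.42]

```text
t: 7.4
eef_pos: [524.7, -150.5, 302.5]
tcp_rot: [-3.14, 0.004, 3.052]
ft_force: [0.8, 1.0, -0.1]
opening: 0.419
grip_force: 0.0
```

Run:
```python
from h import *
c,I,D=snap("wrist","w4");s=state();print(s["eef_pos"],s["qvel"].round(3))
P=cloud(c,D);X=P.reshape(-1,3);C=I.reshape(-1,3).astype(int)
def sel(c,r,lo,hi): return (np.hypot(X[:,0]-c[0],X[:,1]-c[1])<r)&(X[:,2]>lo)&(X[:,2]<hi)
m=sel((560,-257),30,94,110);print("knob",cv2.minAreaRect(X[m][:,:2].astype(np.float32)),np.median(X[m][:,2]))
m=sel((518,-253),110,66,73);print("block",cv2.minAreaRect(X[m][:,:2].astype(np.float32)))
```

```text
[ 523.85501652 -143.93672132  302.5222696 ] [-0.057  0.051 -0.055 -0.009  0.003 -0.123]
knob ((558.287841796875, -256.0371398925781), (13.490191459655762, 13.401009559631348), 84.42762756347656) 98.92724218367957
block ((517.83984375, -253.24526977539062), (140.78524780273438, 107.17027282714844), 84.86577606201172)
```

servo_tool:
  moves: [0,0.1,0,0,0.42,0,0.2,0,0,0.42,0,0.3,0,0,0.42,0,0.4,0,0,0.42,0,0.5,0,0,0.42,0,0.6,0,0,0.42,0,0.7,0,0,0.42,0,0.8,0,0,0.42,0,0.85,0,0,0.42,0,0.9,0,0,0.42,0,0.9,0,0,0.42,0,0.9,0,0,0.42]

```text
t: 8.45
eef_pos: [525.4, 210.2, 299.9]
tcp_rot: [-3.141, -0.0, 3.056]
ft_force: [0.0, -0.1, 0.6]
opening: 0.421
grip_force: 0.0
```

Run:
```python
from h import *
c,I,D=snap("wrist","w5");s=state();print(s["eef_pos"],s["tcp_rot"],s["qvel"].round(3))
```

```text
[525.45384733 209.37465817 299.95746781] [-3.14137330e+00 -1.13712007e-04  3.05473616e+00] [-0.022 -0.009  0.006  0.     0.001 -0.001]
```

View pics/w5.png

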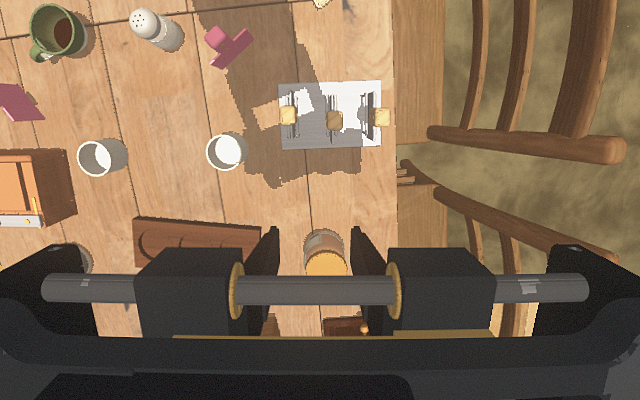

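Run:
```python
from h import *
f=np.load("pics/w5.npz");P=cloud(f,f["D"]);X=P.reshape(-1,3);I=f["I"];C=I.reshape(-1,3).astype(int)
def sel(c,r,lo,hi): return (np.hypot(X[:,0]-c[0],X[:,1]-c[1])<r)&(X[:,2]>lo)&(X[:,2]<hi)
for c in((455,181),(464,235),(466,289)):
    m=sel(c,22,111,130);r=cv2.minAreaRect(X[m][:,:2].astype(np.float32));print("top",np.round(r[0],1),np.round(r[1],1),round(r[2],1),m.sum(),X[m].mean(0).round(1))
    A=np.c_[X[m][:,:2]-X[m][:,:2].mean(0),np.ones(m.sum())];print(" plane slope",np.linalg.lstsq(A,X[m][:,2],rcond=None)[0].round(3))
    for lo,hi in((60,80),(80,100),(100,111),(40,60)):
        m=sel(c,40,lo,hi)
        if m.sum()>3:print("  ",lo,m.sum(),X[m].min(0).round(1),X[m].max(0).round(1))
m=sel((460,232),110,3,10)&(C.min(1)>60);print("rack",cv2.minAreaRect(X[m][:,:2].astype(np.float32)))
for c in((487,-101),(496,85)):
    m=sel(c,45,46,56);print("pot",cv2.minEnclosingCircle(X[m][:,:2].astype(np.float32)),m.sum())
m=sel((650,4),140,15,21);print("tray",cv2.minAreaRect(X[m][:,:2].astype(np.float32)))
cv2.imwrite("pics/w5c.png",cv2.resize(I[70:160,270:400],None,fx=6,fy=6,interpolation=cv2.INTER_CUBIC))
```

```text
top [452.6 184.4] [18.1 21.1] 85.0 307 [452.6 184.6 119. ]
 plane slope [ 2.70000e-02 -5.90000e-02  1.18988e+02]
   60 73 [422.6 181.3  60.3] [484.5 187.2  65.9]
   80 16 [444.7 191.8  80.3] [462.7 193.7  95.9]
   100 8 [443.7 192.2 103.6] [461.9 193.6 109.9]
   40 77 [423.3 176.3  40. ] [484.3 192.   59.6]
top [463.9 237.9] [17.3 21.4] 85.6 297 [463.4 237.7 119.2]
 plane slope [-6.00000e-03  2.20000e-02  1.19235e+02]
   60 75 [432.1 228.9  61.7] [494.4 241.2  76.6]
   80 13 [455.  228.6  85.5] [469.3 229.9  97.1]
   40 57 [432.5 229.7  40. ] [493.7 246.7  59.5]
top [463.9 291.8] [17.1 21.6] 86.8 306 [463.8 291.4 119. ]
 plane slope [1.90000e-02 7.90000e-02 1.19019e+02]
   60 79 [434.1 283.1  60.1] [495.  295.3  79.9]
   80 47 [453.6 282.7  80. ] [474.4 285.6  99.8]
   100 37 [452.8 282.8 100.1] [474.4 287.7 110.5]
   40 144 [433.2 284.5  40. ] [495.3 300.6  59.5]
rack ((434.15972900390625, 239.28909301757812), (150.679931640625, 146.42079162597656), 87.64759826660156)
pot ((486.7019958496094, -100.92538452148438), 25.569997787475586) 277
pot ((495.22760009765625, 85.60131072998047), 25.03536605834961) 226
tray ((647.11572265625, 5.9488525390625), (205.04714965820312, 83.81607055664062), 80.44141387939453)
```

View pics/w5c.png

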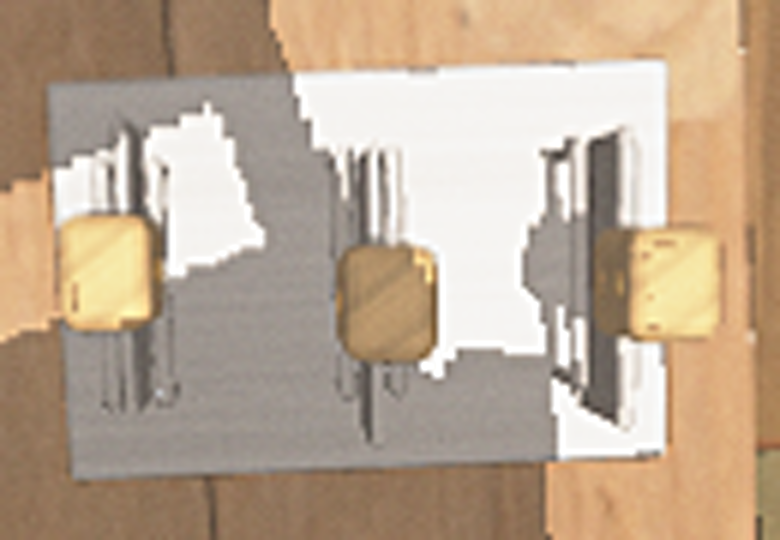

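servo_tool:
  moves: [-0.1,-0.04,0,0,0.42,-0.181,-0.065,-0.05,0,0.42,-0.181,-0.065,-0.15,0,0.42,-0.181,-0.065,-0.25,0,0.42,-0.181,-0.065,-0.35,0,0.42,-0.181,-0.065,-0.45,0,0.42,-0.181,-0.065,-0.52,0,0.42,-0.181,-0.065,-0.57,0,0.42,-0.181,-0.065,-0.605,0,0.42,-0.181,-0.065,-0.605,0,0.42,-0.181,-0.065,-0.605,0,0.3,-0.181,-0.065,-0.605,0,0.25]

```text
t: 9.5
eef_pos: [453.6, 183.1, 59.1]
tcp_rot: [3.141, 0.001, 3.053]
ft_force: [0.9, -0.1, 1.0]
opening: 0.333
grip_force: 0.0
```

servo_tool:
  moves: [0,0,0,0,0.2,0,0,0,0,0.2,0,0,0,0,0.2]

```text
t: 9.75
eef_pos: [453.3, 183.5, 58.9]
tcp_rot: [3.141, 0.001, 3.054]
ft_force: [0.3, 0.3, -0.9]
opening: 0.207
grip_force: 0.0
```

servo_tool:
  moves: [0,0,0,0,0.19,0,0,0,0,0.19,0,0,0,0,0.19]

```text
t: 10.0
eef_pos: [453.4, 183.8, 58.7]
tcp_rot: [3.141, 0.001, 3.054]
ft_force: [-0.5, 1.9, 5.8]
opening: 0.192
grip_force: 13.3
```

servo_tool:
  moves: [0,0,0,0,0.18,0,0,0,0,0.18,0,0,0,0,0.18]

```text
t: 10.25
eef_pos: [453.4, 184.0, 58.8]
tcp_rot: [3.141, 0.001, 3.054]
ft_force: [-1.0, 2.6, 6.4]
opening: 0.186
grip_force: 29.9
```

servo_tool:
  moves: [0,0,0,0,0.17,0,0,0,0,0.17,0,0,0,0,0.17]

```text
t: 10.5
eef_pos: [453.4, 184.0, 58.8]
tcp_rot: [3.141, 0.001, 3.054]
ft_force: [-0.8, 2.8, 7.2]
opening: 0.193
grip_force: 29.9
```

servo_tool:
  moves: [0,0,0.01,0,0.15,0,0,0.03,0,0.15,0,0,0.06,0,0.15,0,0,0.1,0,0.15,0,0,0.15,0,0.15,0,0,0.2,0,0.15,0,0,0.26,0,0.15,0,0,0.3,0,0.15,0,0,0.325,0,0.15,0,0,0.325,0,0.15]

```text
t: 11.33
eef_pos: [453.6, 183.7, 190.6]
tcp_rot: [3.14, 0.003, 3.054]
ft_force: [0.6, -0.8, -0.7]
opening: 0.189
grip_force: 30.0
```

servo_tool:
  moves: [0.0,-0.05,0,0,0.15,0.03,-0.13,0,0,0.15,0.06,-0.22,0,0,0.15,0.09,-0.31,0,0,0.15,0.11,-0.4,0,0,0.15,0.13,-0.5,0,0,0.15,0.133,-0.6,0,0,0.15,0.133,-0.7,0,0,0.15,0.133,-0.8,0,0,0.15,0.133,-0.9,0,0,0.15,0.133,-0.97,0,0,0.15,0.133,-1,0,0,0.15]

```text
t: 12.33
eef_pos: [505.5, -219.8, 187.4]
tcp_rot: [-3.142, -0.001, 3.051]
ft_force: [0.1, -0.2, -1.4]
opening: 0.189
grip_force: 30.0
```

servo_tool:
  moves: [0.0,-0.08,0,0,0.15,0.0,-0.15,0,0,0.15,0,-0.19,0,0,0.15,0,-0.214,0,0,0.15,0,-0.214,0,0,0.15,0,-0.214,0,0,0.15,0,-0.214,0,0,0.15]

```text
t: 12.92
eef_pos: [506.2, -300.7, 188.1]
tcp_rot: [3.141, -0.0, 3.055]
ft_force: [0.7, -0.2, -0.3]
opening: 0.188
grip_force: 30.0
```

```bash
cat > lean.py <<'E'
from h import *
import sys
def lean(tag):
    s=state();e=s["eef_pos"];print("eef",e.round(1),s["tcp_rot"].round(3),s["opening"])
    for n in("scene","side"):
        c,I,D=snap(n,tag+n);X=cloud(c,D).reshape(-1,3)
        # block-aligned coords about the tool
        a=s["tcp_rot"][2]-np.pi;u=np.array([np.cos(a),np.sin(a)]);v=np.array([-u[1],u[0]])
        d=X[:,:2]-e[:2];p=d@u;q=d@v
        h=X[:,2]-e[2]
        for lo in range(-60,50,10):
            m=(np.abs(q)<14)&(np.abs(p)<50)&(h>lo)&(h<=lo+10)
            if m.sum()>5:print(n,lo,m.sum(),"x",np.percentile(p[m],[2,98]).round(1),"y",np.percentile(q[m],[5,50,95]).round(1))
if __name__=="__main__":lean(sys.argv[1])
E
python3 lean.py L0
```

```text
eef [ 506.2 -300.7  188.1] [ 3.141 -0.     3.055] 0.1876491275876937
scene -60 10 x [-30.   29.3] y [-5.7 -5.3 -4.8]
scene -50 43 x [-31.2  30.6] y [-6.2 -5.1 -4. ]
scene -40 39 x [-29.9  29.4] y [-6.  -5.2 -3.9]
scene -30 45 x [-29.  31.] y [-6.2 -5.2 -4.3]
scene -20 44 x [-30.2  30.3] y [-5.9 -5.3 -3.2]
scene -10 42 x [-30.5  30.7] y [-6.  -5.4 -4.3]
scene 0 29 x [-29.8  17.2] y [-6. -5. -3.]
scene 10 21 x [-9.6  3.6] y [-13.1  -5.1   3.9]
scene 20 38 x [-11.   -5.7] y [-12.9  -4.2   7.5]
scene 30 49 x [-10.8  -5.8] y [-11.5  -1.7   8.6]
scene 40 52 x [-11.6  -5.8] y [-11.9  -0.1  10.4]
side -60 51 x [-25.3  32.1] y [-4.6 -3.6 -2.4]
side -50 139 x [-28.   33.1] y [-5.2 -3.7 -2.5]
side -40 154 x [-27.9  33.8] y [-5.  -3.8 -2.3]
side -30 147 x [-28.4  33. ] y [-5.3 -3.8 -2.3]
side -20 154 x [-27.6  34.1] y [-5.2 -3.8 -2.4]
side -10 154 x [-27.9  33.5] y [-5.2 -3.9 -2.5]
side 0 106 x [-27.6  34. ] y [-5.4 -3.7 -1.3]
side 10 40 x [-7.8 12.8] y [-11.9 -10.9  -2.5]
side 20 30 x [-9.2 11.1] y [-12.6  -8.4   8.2]
side 30 24 x [-9.8 -6.3] y [-4.8  6.5  9.2]
side 40 26 x [-9.5 -6.9] y [-11.1   5.8  12. ]
```

servo_tool:
  moves: [0.002,-0.003,-0.05,0,0.15,0.002,-0.003,-0.1,0,0.15,0.002,-0.003,-0.13,0,0.15,0.002,-0.003,-0.145,0,0.15,0.002,-0.003,-0.155,0,0.15,0.002,-0.003,-0.165,0,0.15,0.002,-0.003,-0.175,0,0.15,0.002,-0.003,-0.185,0,0.15,0.002,-0.003,-0.185,0,0.15]

```text
t: 13.77
eef_pos: [506.9, -303.2, 113.8]
tcp_rot: [3.141, -0.0, 3.054]
ft_force: [0.3, 1.2, -0.8]
opening: 0.189
grip_force: 30.0
```

servo_tool:
  moves: [0,0,-0.02,0,0.15,0,0,-0.04,0,0.15,0,0,-0.06,0,0.15,0,0,-0.08,0,0.15,0,0,-0.1,0,0.15,0,0,-0.115,0,0.15,0,0,-0.125,0,0.15,0,0,-0.131,0,0.15,0,0,-0.131,0,0.15]

```text
t: 14.52
eef_pos: [506.9, -303.2, 61.4]
tcp_rot: [3.141, -0.0, 3.054]
ft_force: [0.1, -0.5, 0.0]
opening: 0.188
grip_force: 30.0
```

servo_tool:
  moves: [0,0,-0.003,0,0.15,0,0,-0.006,0,0.15,0,0,-0.006,0,0.15,0,0,-0.006,0,0.15]

```text
t: 14.85
eef_pos: [507.3, -303.5, 60.8]
tcp_rot: [-3.141, 0.001, 3.054]
ft_force: [-3.1, 2.5, 10.3]
opening: 0.186
grip_force: 30.0
```

servo_tool:
  moves: [0,0,0.003,0,0.25,0,0,0.003,0,0.4,0,0,0.003,0,0.4,0,0,0.05,0,0.4,0,0,0.15,0,0.4,0,0,0.25,0,0.4,0,0.05,0.35,0,0.4,0,0.15,0.4,0,0.4,-0.02,0.25,0.4,0,0.4,-0.05,0.35,0.4,0,0.4,-0.08,0.45,0.4,0,0.4,-0.108,0.55,0.4,0,0.4]

```text
t: 15.85
eef_pos: [463.9, -85.6, 219.5]
tcp_rot: [3.142, 0.0, 3.053]
ft_force: [0.2, 0.6, 0.7]
opening: 0.403
grip_force: 0.0
```

servo_tool:
  moves: [0,0.1,0,0,0.4,0,0.2,0,0,0.4,0,0.3,0,0,0.4,0,0.4,0,0,0.4,0,0.5,0,0,0.4,0,0.6,0,0,0.4,0,0.7,0,0,0.4,0,0.77,0,0,0.4,0,0.8,0,0,0.4,0,0.8,0,0,0.4,0,0.8,0,0,0.4]

```text
t: 16.77
eef_pos: [464.7, 232.5, 219.1]
tcp_rot: [-3.141, -0.0, 3.055]
ft_force: [1.2, 0.1, 0.3]
opening: 0.398
grip_force: 0.0
```

Run:
```python
from h import *
s=state();print(s["eef_pos"].round(1))
for n in("scene","side"):
    c,I,D=snap(n,"a"+n);X=cloud(c,D).reshape(-1,3);C=I.reshape(-1,3).astype(int)
    m=(np.hypot(X[:,0]-507,X[:,1]+305)<30)&(X[:,2]>82)&(X[:,2]<112)
    print(n,m.sum(),X[m].min(0).round(1),X[m].max(0).round(1))
    m=(np.hypot(X[:,0]-507,X[:,1]+305)<30)&(X[:,2]>116);print(n,X[m].mean(0).round(1),X[m][:,2].max().round(1))
```

```text
[464.7 232.5 219.1]
scene 105 [ 495.6 -317.8   82.4] [ 514.6 -298.   111.9]
scene [ 505.6 -308.5  120.5] 124.0
side 145 [ 497.9 -316.5   82.7] [ 520.1 -298.4  111.5]
side [ 509.1 -308.7  119.5] 122.4
```

servo_tool:
  moves: [-0.002,0.015,-0.08,0,0.4,-0.002,0.015,-0.18,0,0.4,-0.002,0.015,-0.28,0,0.4,-0.002,0.015,-0.35,0,0.4,-0.002,0.015,-0.4,0,0.4,-0.002,0.015,-0.4,0,0.4,-0.002,0.015,-0.4,0,0.25,-0.002,0.015,-0.4,0,0.2,-0.002,0.015,-0.4,0,0.15,-0.002,0.015,-0.4,0,0.15,-0.002,0.015,-0.4,0,0.15]

```text
t: 17.78
eef_pos: [464.8, 238.9, 60.8]
tcp_rot: [3.141, 0.002, 3.054]
ft_force: [-0.0, -2.2, 8.1]
opening: 0.188
grip_force: 29.8
```

servo_tool:
  moves: [0,0,0.01,0,0.15,0,0,0.03,0,0.15,0,0,0.06,0,0.15,0,0,0.1,0,0.15,0,0,0.15,0,0.15,0,0,0.2,0,0.15,0,0,0.26,0,0.15,0,0,0.3,0,0.15,0,0,0.325,0,0.15,0,0,0.325,0,0.15]

```text
t: 18.62
eef_pos: [464.6, 239.2, 191.7]
tcp_rot: [3.14, 0.003, 3.054]
ft_force: [-0.4, -0.4, -1.7]
opening: 0.19
grip_force: 29.8
```

servo_tool:
  moves: [0.0,-0.08,0,0,0.15,0.02,-0.17,0,0,0.15,0.04,-0.27,0,0,0.15,0.06,-0.37,0,0,0.15,0.08,-0.47,0,0,0.15,0.1,-0.57,0,0,0.15,0.11,-0.67,0,0,0.15,0.117,-0.77,0,0,0.15,0.117,-0.87,0,0,0.15,0.117,-0.95,0,0,0.15,0.117,-1,0,0,0.15]

```text
t: 19.53
eef_pos: [510.2, -164.1, 188.2]
tcp_rot: [3.141, -0.001, 3.052]
ft_force: [0.2, 0.3, -1.5]
opening: 0.188
grip_force: 29.8
```

servo_tool:
  moves: [0.0,-0.08,0,0,0.15,0.0,-0.15,0,0,0.15,0,-0.19,0,0,0.15,0,-0.225,0,0,0.15,0,-0.231,0,0,0.15,0,-0.231,0,0,0.15,0,-0.231,0,0,0.15]

```text
t: 20.12
eef_pos: [510.8, -252.5, 189.2]
tcp_rot: [3.141, -0.0, 3.054]
ft_force: [-0.1, 0.1, -0.9]
opening: 0.191
grip_force: 29.8
```

```bash
python3 lean.py L1 | grep -v " [0-4]0 \| 0 "
```

```text
eef [ 510.8 -252.5  189.2] [ 3.141 -0.     3.054] 0.1905436334730382
scene -60 22 x [-29.7  25.6] y [-6.  -5.2 -4.5]
scene -50 38 x [-30.7  28.8] y [-6.1 -5.3 -4.5]
scene -40 52 x [-33.3  28.5] y [-6.3 -5.5 -4.3]
scene -30 44 x [-31.2  28.9] y [-5.8 -5.3 -4.7]
scene -20 49 x [-32.5  29.4] y [-6.4 -5.3 -4.4]
scene -10 48 x [-30.7  28.6] y [-6.  -5.2 -4.2]
side -60 75 x [-28.6  31.7] y [-5.2 -4.  -2.5]
side -50 133 x [-29.7  31.9] y [-5.4 -3.9 -2.5]
side -40 137 x [-30.1  31.9] y [-5.4 -3.9 -2.5]
side -30 141 x [-28.3  33.1] y [-5.4 -3.8 -2.3]
side -20 140 x [-28.8  31.6] y [-5.2 -3.9 -2.4]
side -10 146 x [-29.2  32. ] y [-5.3 -3.9 -2.4]
```

servo_tool:
  moves: [0.004,-0.002,-0.05,0,0.15,0.004,-0.002,-0.1,0,0.15,0.004,-0.002,-0.13,0,0.15,0.004,-0.002,-0.145,0,0.15,0.004,-0.002,-0.155,0,0.15,0.004,-0.002,-0.165,0,0.15,0.004,-0.002,-0.175,0,0.15,0.004,-0.002,-0.185,0,0.15,0.004,-0.002,-0.185,0,0.15]

```text
t: 20.97
eef_pos: [512.4, -254.2, 115.0]
tcp_rot: [3.141, -0.0, 3.054]
ft_force: [0.7, 1.4, -2.0]
opening: 0.186
grip_force: 29.9
```

servo_tool:
  moves: [0,0.001,-0.02,0,0.15,0,0.001,-0.04,0,0.15,0,0.001,-0.06,0,0.15,0,0.001,-0.08,0,0.15,0,0.001,-0.1,0,0.15,0,0.001,-0.115,0,0.15,0,0.001,-0.125,0,0.15,0,0.001,-0.13,0,0.15,0,0.001,-0.13,0,0.15,0,0.001,-0.135,0,0.15,0,0.001,-0.135,0,0.15]

```text
t: 21.88
eef_pos: [512.8, -254.2, 62.7]
tcp_rot: [-3.141, 0.001, 3.054]
ft_force: [-3.1, 1.2, 12.2]
opening: 0.19
grip_force: 30.0
```

servo_tool:
  moves: [0,0,0.003,0,0.25,0,0,0.003,0,0.4,0,0,0.003,0,0.4,0,0,0.05,0,0.4,0,0,0.15,0,0.4,0,0,0.25,0,0.4,0,0.05,0.35,0,0.4,0,0.15,0.4,0,0.4,-0.02,0.25,0.4,0,0.4,-0.05,0.35,0.4,0,0.4,-0.08,0.45,0.4,0,0.4,-0.122,0.55,0.4,0,0.4]

```text
t: 22.88
eef_pos: [465.3, -37.6, 221.4]
tcp_rot: [3.141, 0.001, 3.054]
ft_force: [1.1, 0.6, 0.2]
opening: 0.4
grip_force: 0.0
```

servo_tool:
  moves: [0,0.1,0,0,0.4,0,0.2,0,0,0.4,0,0.3,0,0,0.4,0,0.4,0,0,0.4,0,0.5,0,0,0.4,0,0.6,0,0,0.4,0,0.7,0,0,0.4,0,0.77,0,0,0.4,0,0.815,0,0,0.4,0,0.815,0,0,0.4,0,0.815,0,0,0.4]

```text
t: 23.8
eef_pos: [465.5, 287.1, 220.9]
tcp_rot: [-3.141, -0.001, 3.056]
ft_force: [0.2, -0.5, 0.7]
opening: 0.401
grip_force: 0.0
```

Run:
```python
from h import *
s=state();print(s["eef_pos"].round(1))
c,I,D=snap("side","aside2");X=cloud(c,D).reshape(-1,3)
for p in((507,-305),(511,-255)):
    m=(np.hypot(X[:,0]-p[0],X[:,1]-p[1])<20)&(X[:,2]>116);print(X[m].mean(0).round(1),X[m][:,2].max().round(1))
c,I,D=snap("wrist","w7");X=cloud(c,D).reshape(-1,3)
for cc in((487,-101),(496,85)):
    m=(np.hypot(X[:,0]-cc[0],X[:,1]-cc[1])<50)&(X[:,2]>46)&(X[:,2]<56);print("pot",cv2.minEnclosingCircle(X[m][:,:2].astype(np.float32)) if m.any() else None,m.sum())
```

```text
[465.5 287.1 220.9]
[ 508.9 -308.4  119.4] 122.4
[ 513.3 -259.5  119.5] 121.8
pot ((472.40374755859375, -62.490234375), 23.9681396484375) 193
pot ((495.492431640625, 86.32542419433594), 25.46949577331543) 350
```

servo_tool:
  moves: [-0.003,0.014,-0.08,0,0.4,-0.003,0.014,-0.18,0,0.4,-0.003,0.014,-0.28,0,0.4,-0.003,0.014,-0.35,0,0.4,-0.003,0.014,-0.403,0,0.4,-0.003,0.014,-0.403,0,0.4,-0.003,0.014,-0.403,0,0.25,-0.003,0.014,-0.403,0,0.2,-0.003,0.014,-0.403,0,0.15,-0.003,0.014,-0.403,0,0.15,-0.003,0.014,-0.403,0,0.15]

```text
t: 24.82
eef_pos: [465.4, 292.5, 61.8]
tcp_rot: [3.14, 0.002, 3.054]
ft_force: [-0.9, -1.6, 8.3]
opening: 0.188
grip_force: 29.5
```

servo_tool:
  moves: [0,0,0.01,0,0.15,0,0,0.03,0,0.15,0,0,0.06,0,0.15,0,0,0.1,0,0.15,0,0,0.15,0,0.15,0,0,0.2,0,0.15,0,0,0.26,0,0.15,0,0,0.3,0,0.15,0,0,0.325,0,0.15,0,0,0.325,0,0.15]

```text
t: 25.65
eef_pos: [465.2, 292.6, 192.6]
tcp_rot: [3.14, 0.003, 3.054]
ft_force: [0.6, -0.3, -1.0]
opening: 0.19
grip_force: 29.5
```

servo_tool:
  moves: [0.0,-0.08,0,0,0.15,0.02,-0.17,0,0,0.15,0.04,-0.27,0,0,0.15,0.06,-0.37,0,0,0.15,0.08,-0.47,0,0,0.15,0.1,-0.57,0,0,0.15,0.11,-0.67,0,0,0.15,0.127,-0.77,0,0,0.15,0.127,-0.87,0,0,0.15,0.127,-0.95,0,0,0.15,0.127,-1,0,0,0.15]

```text
t: 26.57
eef_pos: [514.8, -110.7, 189.1]
tcp_rot: [3.141, -0.002, 3.052]
ft_force: [-0.2, 0.9, -0.8]
opening: 0.188
grip_force: 29.5
```

servo_tool:
  moves: [0.0,-0.08,0,0,0.15,0.0,-0.15,0,0,0.15,0,-0.19,0,0,0.15,0,-0.235,0,0,0.15,0,-0.241,0,0,0.15,0,-0.241,0,0,0.15,0,-0.241,0,0,0.15]

```text
t: 27.15
eef_pos: [515.1, -203.5, 189.5]
tcp_rot: [3.141, -0.001, 3.054]
ft_force: [0.0, 0.0, -0.5]
opening: 0.19
grip_force: 29.5
```

```bash
python3 lean.py L2 | grep -v " [0-4]0 \| 0 "
```

```text
eef [ 515.1 -203.5  189.5] [ 3.141e+00 -1.000e-03  3.054e+00] 0.18980975729924107
scene -60 22 x [-32.9  26.6] y [-6.3 -4.9 -3.9]
scene -50 47 x [-31.4  29.9] y [-6.3 -4.8 -3.8]
scene -40 48 x [-30.6  28.5] y [-6.1 -5.2 -3.9]
scene -30 47 x [-30.9  30.8] y [-5.9 -5.  -4. ]
scene -20 48 x [-30.4  29.4] y [-6.  -4.8 -3.2]
scene -10 51 x [-30.5  31.1] y [-6.1 -5.  -4.2]
side -60 79 x [-29.9  32.4] y [-5.2 -3.5 -1.8]
side -50 119 x [-27.8  31.9] y [-5.4 -3.8 -2. ]
side -40 130 x [-28.6  32.8] y [-5.5 -3.7 -2. ]
side -30 131 x [-29.   32.5] y [-5.9 -3.7 -1.7]
side -20 131 x [-28.9  32.9] y [-5.2 -3.8 -2. ]
side -10 138 x [-29.3  33. ] y [-5.5 -3.6 -1.5]
```

servo_tool:
  moves: [0.003,0.001,-0.05,0,0.15,0.003,0.001,-0.1,0,0.15,0.003,0.001,-0.13,0,0.15,0.003,0.001,-0.145,0,0.15,0.003,0.001,-0.155,0,0.15,0.003,0.001,-0.165,0,0.15,0.003,0.001,-0.175,0,0.15,0.003,0.001,-0.185,0,0.15,0.003,0.001,-0.185,0,0.15]

```text
t: 28.0
eef_pos: [516.5, -203.6, 115.8]
tcp_rot: [3.141, -0.0, 3.054]
ft_force: [-1.3, -0.1, -0.7]
opening: 0.188
grip_force: 29.5
```

servo_tool:
  moves: [0,0,-0.02,0,0.15,0,0,-0.04,0,0.15,0,0,-0.06,0,0.15,0,0,-0.08,0,0.15,0,0,-0.1,0,0.15,0,0,-0.115,0,0.15,0,0,-0.125,0,0.15,0,0,-0.13,0,0.15,0,0,-0.13,0,0.15,0,0,-0.134,0,0.15,0,0,-0.134,0,0.15]

```text
t: 28.92
eef_pos: [516.9, -204.0, 63.7]
tcp_rot: [-3.141, 0.001, 3.054]
ft_force: [-3.2, 0.1, 10.4]
opening: 0.187
grip_force: 29.9
```

servo_tool:
  moves: [0,0,0.003,0,0.25,0,0,0.003,0,0.4,0,0,0.003,0,0.4,0,0,0.05,0,0.4,0,0,0.15,0,0.4,0,0,0.25,0,0.4,0,0,0.35,0,0.4,0,0.02,0.45,0,0.4,0.01,0.06,0.55,0,0.4,0.02,0.08,0.6,0,0.4,0.02,0.08,0.6,0,0.4,0.02,0.08,0.6,0,0.4]

```text
t: 29.92
eef_pos: [524.9, -171.5, 303.2]
tcp_rot: [-3.141, 0.002, 3.055]
ft_force: [0.9, -0.8, -2.0]
opening: 0.398
grip_force: 0.0
```

Run:
```python
from h import *
c,I,D=snap("wrist","w8");s=state();print(s["eef_pos"].round(1))
X=cloud(c,D).reshape(-1,3)
def sel(c,r,lo,hi): return (np.hypot(X[:,0]-c[0],X[:,1]-c[1])<r)&(X[:,2]>lo)&(X[:,2]<hi)
for p in((507,-303),(512,-253),(516,-203)):
    m=sel(p,25,116,130);r=cv2.minAreaRect(X[m][:,:2].astype(np.float32));print("sp",np.round(r[0],1),np.round(r[1],1),round(r[2],1),X[m].mean(0).round(1))
m=sel((560,-256),30,94,105);print("knob",cv2.minAreaRect(X[m][:,:2].astype(np.float32)),m.sum())
for cc in((472,-62),(496,85)):
    m=sel(cc,40,45,56);print("pot",cv2.minEnclosingCircle(X[m][:,:2].astype(np.float32)) if m.any() else None,m.sum())
    if m.any():print(X[m].min(0),X[m].max(0))
m=sel((648,5),140,15,21);print("tray",cv2.minAreaRect(X[m][:,:2].astype(np.float32)))
```

```text
[ 524.4 -171.6  301.8]
sp [ 506.4 -303.1] [18.7 21.4] 84.3 [ 506.4 -302.   121. ]
sp [ 511.1 -254.8] [18.4 20.8] 82.7 [ 510.8 -253.9  121. ]
sp [ 515.3 -204.2] [16.8 21.4] 84.0 [ 515.  -204.   121.2]
knob ((557.821044921875, -256.15020751953125), (13.042287826538086, 12.568184852600098), 84.66561889648438) 109
pot ((471.1756286621094, -58.18119812011719), 24.98841094970703) 244
[447.18170595 -82.0703722   45.02478416] [495.35109271 -33.42406875  52.27428834]
pot ((495.7401123046875, 85.30937957763672), 25.817720413208008) 298
[471.1973591   59.903294    45.02752168] [520.64658528 110.71547295  52.29835146]
tray ((648.1100463867188, 6.5719757080078125), (205.12672424316406, 84.5410385131836), 79.97368621826172)
```

View pics/w8.png

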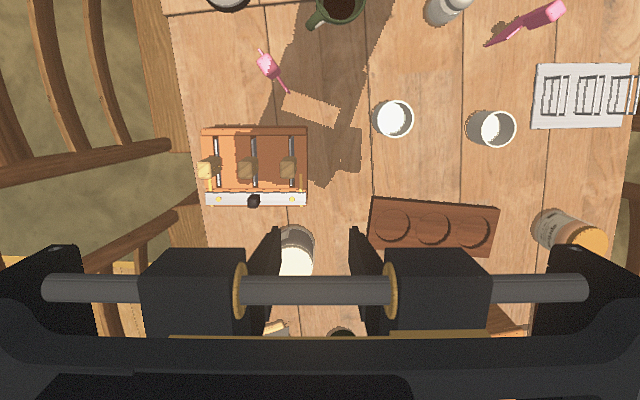

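servo_tool:
  moves: [0.05,-0.08,0,0,0.4,0.085,-0.16,0,0,0.4,0.085,-0.21,-0.05,0,0.4,0.085,-0.21,-0.15,0,0.4,0.085,-0.21,-0.25,0,0.4,0.085,-0.21,-0.35,0,0.4,0.085,-0.21,-0.43,0,0.4,0.085,-0.21,-0.5,0,0.4,0.085,-0.21,-0.55,0,0.4,0.085,-0.21,-0.58,0,0.4,0.085,-0.21,-0.6,0,0.4,0.085,-0.21,-0.6,0,0.4]

```text
t: 30.97
eef_pos: [557.7, -255.6, 60.7]
tcp_rot: [3.14, -0.003, 3.054]
ft_force: [-0.7, 0.4, -0.0]
opening: 0.399
grip_force: 0.0
```

servo_tool:
  moves: [0,0,0,0,0.3,0,0,0,0,0.2,0,0,0,0,0.15,0,0,0,0,0.1,0,0,0,0,0.1,0,0,0,0,0.1]

```text
t: 31.47
eef_pos: [559.0, -255.9, 63.4]
tcp_rot: [-3.141, 0.001, 3.054]
ft_force: [-0.9, -0.1, 5.6]
opening: 0.146
grip_force: 30.0
```

servo_tool:
  moves: [-0.01,0.001,0,0,0.1,-0.02,0.002,0,0,0.1,-0.03,0.003,0,0,0.1,-0.04,0.004,0,0,0.1,-0.05,0.004,0,0,0.1,-0.057,0.005,0,0,0.1,-0.061,0.005,0,0,0.1,-0.061,0.005,0,0,0.1,-0.061,0.005,0,0,0.1,-0.061,0.005,0,0,0.1]

```text
t: 32.3
eef_pos: [537.0, -254.1, 63.5]
tcp_rot: [-3.14, 0.006, 3.054]
ft_force: [12.6, 2.6, -0.5]
opening: 0.147
grip_force: 30.0
```

servo_tool:
  moves: [0.004,0,0,0,0.2,0.004,0,0,0,0.4,0.004,0,0,0,0.4,0.004,0,0.04,0,0.4,0.004,0,0.14,0,0.4,0.004,0,0.24,0,0.4,0.004,0,0.34,0,0.4,0.004,0,0.44,0,0.4,0.0,0.08,0.5,-0.04,0.5,-0.03,0.18,0.55,-0.08,0.6,-0.06,0.28,0.58,-0.12,0.7,-0.09,0.38,0.58,-0.16,0.75]

```text
t: 33.3
eef_pos: [499.9, -107.8, 296.3]
tcp_rot: [3.141, 0.003, 2.55]
ft_force: [0.8, 0.5, -0.5]
opening: 0.624
grip_force: 0.0
```

servo_tool:
  moves: [0,0.1,0,-0.04,0.75,0,0.2,0,-0.08,0.75,0,0.3,0,-0.12,0.75,0,0.38,0,-0.16,0.75,0,0.42,0,-0.2,0.75,0,0.42,0,-0.24,0.75,0,0.42,0,-0.28,0.75,0,0.42,0,-0.32,0.75,0,0.42,0,-0.34,0.75,0,0.42,0,-0.34,0.75,0,0.42,0,-0.34,0.75,0,0.42,0,-0.34,0.75]

```text
t: 34.3
eef_pos: [500.2, 59.1, 294.2]
tcp_rot: [-3.141, 0.0, 1.493]
ft_force: [0.1, -0.0, -0.4]
opening: 0.753
grip_force: 0.0
```

Run:
```python
from h import *
s=state();print(s["eef_pos"].round(1),s["tcp_rot"],s["joints"].round(2))
c,I,D=snap("wrist","w9")
X=cloud(c,D).reshape(-1,3)
def sel(c,r,lo,hi): return (np.hypot(X[:,0]-c[0],X[:,1]-c[1])<r)&(X[:,2]>lo)&(X[:,2]<hi)
for cc in((471,-58),(496,85)):
    m=sel(cc,40,45,56);print("pot",cv2.minEnclosingCircle(X[m][:,:2].astype(np.float32)) if m.any() else None,m.sum())
m=sel((648,5),140,15,21);print("tray",cv2.minAreaRect(X[m][:,:2].astype(np.float32)))
m=sel((648,5),140,4,13);print("wells",m.sum())
m=sel((540,-254),30,94,105);print("knob",cv2.minAreaRect(X[m][:,:2].astype(np.float32)) if m.any() else None,m.sum())
```

```text
[500.2  59.1 294.2] [-3.14131573e+00  1.04675619e-04  1.49309675e+00] [-0.01  0.22  1.69 -0.    1.24  0.06]
pot ((470.7189636230469, -57.5601806640625), 25.065378189086914) 233
pot ((495.2190246582031, 85.77674102783203), 24.935644149780273) 209
tray ((648.0143432617188, 6.243522644042969), (204.86557006835938, 84.650634765625), 79.80089569091797)
wells 2984
knob None 0
```

View pics/w9.png

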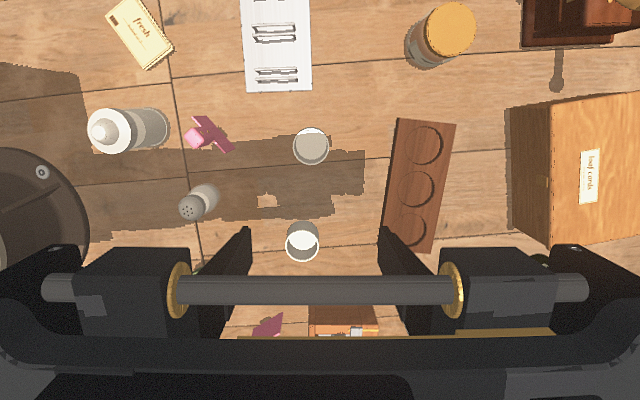

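Run:
```python
from h import *
for n in("w9","scene0","side0"):
    f=np.load(f"pics/{n}.npz");P=cloud(f,f["D"]);X=P.reshape(-1,3)
    if n=="w9": X=P[:235].reshape(-1,3)
    for nm,(a,b,c,d) in {"B":(380,620,20,150),"A":(355,590,-125,10),"tray":(530,790,-130,90)}.items():
        m=(X[:,0]>a)&(X[:,0]<b)&(X[:,1]>c)&(X[:,1]<d)&(X[:,2]>56)&(X[:,2]<180)
        Y=X[m];print(n,nm,len(Y),[] if len(Y)<4 else np.percentile(Y,[1,99],0).round().tolist())
```

```text
w9 B 5 [[380.0, 87.0, 56.0], [381.0, 90.0, 60.0]]
w9 A 0 []
w9 tray 0 []
scene0 B 2 []
scene0 A 0 []
scene0 tray 0 []
side0 B 0 []
side0 A 0 []
side0 tray 0 []
```

servo_tool:
  moves: [-0.012,0.066,-0.06,0,0.75,-0.012,0.066,-0.16,0,0.75,-0.012,0.066,-0.26,0,0.75,-0.012,0.066,-0.36,0,0.75,-0.012,0.066,-0.46,0,0.75,-0.012,0.066,-0.55,0,0.75,-0.012,0.066,-0.62,0,0.75,-0.012,0.066,-0.67,0,0.75,-0.012,0.066,-0.71,0,0.7,-0.012,0.066,-0.74,0,0.65,-0.012,0.066,-0.757,0,0.6,-0.012,0.066,-0.757,0,0.57]

```text
t: 35.35
eef_pos: [495.1, 85.6, -9.6]
tcp_rot: [-3.14, 0.0, 1.491]
ft_force: [0.1, -0.4, -0.6]
opening: 0.59
grip_force: 0.0
```

servo_tool:
  moves: [0,0,0,0,0.56,0,0,0,0,0.55,0,0,0,0,0.545,0,0,0,0,0.54,0,0,0,0,0.54]

```text
t: 35.77
eef_pos: [496.0, 85.7, -7.9]
tcp_rot: [3.14, -0.0, 1.489]
ft_force: [0.4, 1.1, 1.5]
opening: 0.542
grip_force: 0.3
```

servo_tool:
  moves: [0,0,0,0,0.537,0,0,0,0,0.535,0,0,0,0,0.535]

```text
t: 36.02
eef_pos: [495.8, 85.7, -8.3]
tcp_rot: [3.141, -0.0, 1.489]
ft_force: [1.1, -0.2, 1.6]
opening: 0.534
grip_force: 0.5
```

servo_tool:
  moves: [0,0,0,0,0.533,0,0,0,0,0.532,0,0,0,0,0.532]

```text
t: 36.27
eef_pos: [495.7, 85.7, -8.5]
tcp_rot: [3.141, -0.0, 1.489]
ft_force: [0.7, -0.3, 1.0]
opening: 0.532
grip_force: 0.7
```

servo_tool:
  moves: [0,0,0,0,0.53,0,0,0,0,0.53,0,0,0,0,0.53]

```text
t: 36.52
eef_pos: [495.6, 85.7, -8.5]
tcp_rot: [3.141, 0.0, 1.489]
ft_force: [0.5, -0.3, 1.3]
opening: 0.529
grip_force: 0.6
```

servo_tool:
  moves: [0,0,0,0,0.528,0,0,0,0,0.528,0,0,0,0,0.528]

```text
t: 36.77
eef_pos: [495.6, 85.7, -8.5]
tcp_rot: [3.141, 0.0, 1.489]
ft_force: [1.3, 0.1, 1.1]
opening: 0.529
grip_force: 0.6
```

servo_tool:
  moves: [0,0,0,0,0.527,0,0,0,0,0.527,0,0,0,0,0.527]

```text
t: 37.02
eef_pos: [495.6, 85.7, -8.5]
tcp_rot: [3.142, 0.0, 1.489]
ft_force: [0.7, 0.4, 0.7]
opening: 0.528
grip_force: 0.6
```

servo_tool:
  moves: [0,0,0,0,0.526,0,0,0,0,0.526,0,0,0,0,0.526]

```text
t: 37.27
eef_pos: [495.6, 85.7, -8.5]
tcp_rot: [3.141, -0.0, 1.489]
ft_force: [1.2, 0.7, 0.8]
opening: 0.525
grip_force: 0.6
```

servo_tool:
  moves: [0,0,0,0,0.525,0,0,0,0,0.525,0,0,0,0,0.525]

```text
t: 37.52
eef_pos: [495.6, 85.7, -8.5]
tcp_rot: [3.141, 0.0, 1.489]
ft_force: [1.6, -0.5, 1.1]
opening: 0.524
grip_force: 1.8
```

servo_tool:
  moves: [0,0,0,0,0.5245,0,0,0,0,0.5245,0,0,0,0,0.5245]

```text
t: 37.77
eef_pos: [495.6, 85.7, -8.5]
tcp_rot: [3.141, 0.0, 1.489]
ft_force: [0.6, 0.6, 0.8]
opening: 0.525
grip_force: 3.3
```

servo_tool:
  moves: [0,0,0,0,0.524,0,0,0,0,0.524,0,0,0,0,0.524]

```text
t: 38.02
eef_pos: [495.6, 85.7, -8.5]
tcp_rot: [3.142, 0.0, 1.489]
ft_force: [1.0, -0.2, 0.5]
opening: 0.527
grip_force: 5.0
```

servo_tool:
  moves: [0,0,0,0,0.5235,0,0,0,0,0.523,0,0,0,0,0.5225,0,0,0,0,0.5225,0,0,0,0,0.5225]

```text
t: 38.43
eef_pos: [495.6, 85.7, -8.5]
tcp_rot: [3.141, 0.0, 1.489]
ft_force: [2.2, -1.2, 1.2]
opening: 0.526
grip_force: 10.5
```

servo_tool:
  moves: [0,0,0.005,0,0.5225,0,0,0.015,0,0.5225,0,0,0.03,0,0.5225,0,0,0.06,0,0.5225,0,0,0.1,0,0.5225,0,0,0.14,0,0.5225,0,0,0.15,0,0.5225,0,0,0.15,0,0.5225]

```text
t: 39.1
eef_pos: [496.1, 85.7, 52.7]
tcp_rot: [3.139, -0.0, 1.489]
ft_force: [0.3, 0.4, -0.7]
opening: 0.525
grip_force: 10.4
```

servo_tool:
  moves: [0.03,-0.005,0,0,0.5225,0.08,-0.01,0,0,0.5225,0.14,-0.02,0,0,0.5225,0.21,-0.03,0,0,0.5225,0.28,-0.036,0,0,0.5225,0.34,-0.036,0,0,0.5225,0.38,-0.036,0,0,0.5225,0.4,-0.036,0,0,0.5225,0.408,-0.036,0,0,0.5225,0.408,-0.036,0,0,0.5225,0.408,-0.036,0,0,0.5225]

```text
t: 40.02
eef_pos: [657.7, 71.4, 51.0]
tcp_rot: [-3.14, 0.0, 1.489]
ft_force: [-0.3, -0.5, -0.4]
opening: 0.527
grip_force: 10.4
```

Run:
```python
from h import *
s=state();print(s["eef_pos"].round(1),s["grip_force"])
for n in("scene","side"):
    c,I,D=snap(n,"p1"+n);X=cloud(c,D).reshape(-1,3);C=I.reshape(-1,3)
    m=(np.hypot(X[:,0]-659,X[:,1]-69)<45)&(X[:,2]>40)&(C.min(1)>110)
    print(n,m.sum(),np.percentile(X[m],[1,50,99],0).round(1).tolist())
    m=(np.hypot(X[:,0]-648,X[:,1]-4)<140)&(X[:,2]>15)&(X[:,2]<21);print("tray",cv2.minAreaRect(X[m][:,:2].astype(np.float32)))
```

```text
[657.7  71.4  51. ] 10.430453717708588
scene 367 [[617.7, 29.8, 62.3], [642.4, 53.6, 100.1], [683.3, 85.0, 290.7]]
tray ((648.65234375, 2.9090194702148438), (206.8766632080078, 88.39469146728516), 79.43045043945312)
side 537 [[624.8, 27.1, 61.9], [654.6, 47.7, 100.0], [682.5, 93.2, 290.2]]
tray ((651.0286865234375, 3.269012451171875), (207.2167510986328, 84.80827331542969), 79.99320983886719)
```

servo_tool:
  moves: [0.004,0,-0.03,0,0.5225,0.004,0,-0.06,0,0.5225,0.004,0,-0.075,0,0.5225,0.004,0,-0.085,0,0.5225,0.004,0,-0.095,0,0.5225,0.004,0,-0.105,0,0.5225,0.004,0,-0.105,0,0.5225]

```text
t: 40.7
eef_pos: [660.1, 71.3, 8.6]
tcp_rot: [-3.141, 0.0, 1.489]
ft_force: [-0.5, -0.5, -0.1]
opening: 0.523
grip_force: 10.4
```

servo_tool:
  moves: [0,0,-0.008,0,0.5225,0,0,-0.016,0,0.5225,0,0,-0.02,0,0.5225,0,0,-0.0225,0,0.5225,0,0,-0.0225,0,0.5225]

```text
t: 41.12
eef_pos: [660.3, 71.3, 0.4]
tcp_rot: [-3.142, 0.0, 1.489]
ft_force: [-1.2, 0.3, -1.0]
opening: 0.525
grip_force: 10.4
```

servo_tool:
  moves: [0,0,0,0,0.53,0,0,0,0,0.54,0,0,0,0,0.56,0,0,0,0,0.59,0,0,0,0,0.6,0,0,0.03,0,0.6,0,0,0.08,0,0.6,0,0,0.15,0,0.6,0,0,0.25,0,0.6,0,0,0.35,0,0.6,-0.03,-0.02,0.4,0,0.7,-0.08,-0.06,0.45,0,0.75]

```text
t: 42.12
eef_pos: [629.3, 48.1, 183.5]
tcp_rot: [3.138, -0.0, 1.491]
ft_force: [-1.2, 0.3, -0.4]
opening: 0.684
grip_force: 0.0
```

servo_tool:
  moves: [-0.08,-0.06,0.05,0,0.75,-0.16,-0.12,0.1,0,0.75,-0.24,-0.18,0.1,0,0.75,-0.3,-0.22,0.1,0,0.75,-0.34,-0.24,0.1,0,0.75,-0.35,-0.24,0.1,0,0.75,-0.35,-0.24,0.1,0,0.75]

```text
t: 42.7
eef_pos: [487.9, -49.0, 221.7]
tcp_rot: [3.14, 0.0, 1.488]
ft_force: [1.2, -0.1, -0.2]
opening: 0.747
grip_force: 0.0
```

Run:
```python
from h import *
s=state();print(s["eef_pos"].round(1))
c,I,D=snap("wrist","w10");X=cloud(c,D).reshape(-1,3)
def sel(c,r,lo,hi): return (np.hypot(X[:,0]-c[0],X[:,1]-c[1])<r)&(X[:,2]>lo)&(X[:,2]<hi)
m=sel((471,-58),50,45,56);print("potA",cv2.minEnclosingCircle(X[m][:,:2].astype(np.float32)) if m.any() else None,m.sum())
m=sel((659,71),45,50,64);print("potB",cv2.minEnclosingCircle(X[m][:,:2].astype(np.float32)) if m.any() else None,m.sum(),X[m][:,2].max())
m=sel((648,5),140,15,21);print("tray",cv2.minAreaRect(X[m][:,:2].astype(np.float32)))
```

```text
[487.9 -49.  221.7]
potA ((470.8246765136719, -57.43294143676758), 24.97608184814453) 313
potB ((658.8966674804688, 71.13497161865234), 25.456722259521484) 617 61.43633697858059
tray ((648.0664672851562, 6.544425964355469), (205.02853393554688, 85.90855407714844), 80.12818145751953)
```

servo_tool:
  moves: [-0.043,-0.021,-0.06,0,0.75,-0.043,-0.021,-0.16,0,0.75,-0.043,-0.021,-0.26,0,0.75,-0.043,-0.021,-0.36,0,0.75,-0.043,-0.021,-0.43,0,0.75,-0.043,-0.021,-0.49,0,0.75,-0.043,-0.021,-0.53,0,0.7,-0.043,-0.021,-0.56,0,0.65,-0.043,-0.021,-0.576,0,0.6,-0.043,-0.021,-0.576,0,0.57,-0.043,-0.021,-0.576,0,0.56,-0.043,-0.021,-0.576,0,0.55]

```text
t: 43.75
eef_pos: [471.9, -57.0, -9.3]
tcp_rot: [3.14, 0.0, 1.49]
ft_force: [-1.0, 0.1, -0.4]
opening: 0.554
grip_force: 0.0
```

servo_tool:
  moves: [0,0,0,0,0.545,0,0,0,0,0.54,0,0,0,0,0.537,0,0,0,0,0.534,0,0,0,0,0.532,0,0,0,0,0.53,0,0,0,0,0.528,0,0,0,0,0.527,0,0,0,0,0.526,0,0,0,0,0.526]

```text
t: 44.58
eef_pos: [471.3, -57.2, -9.9]
tcp_rot: [3.141, 0.0, 1.489]
ft_force: [0.5, 0.1, 1.4]
opening: 0.528
grip_force: 0.7
```

servo_tool:
  moves: [0,0,0,0,0.5255,0,0,0,0,0.525,0,0,0,0,0.5245,0,0,0,0,0.5245]

```text
t: 44.92
eef_pos: [471.3, -57.1, -9.9]
tcp_rot: [3.141, 0.0, 1.489]
ft_force: [0.5, -0.3, 1.0]
opening: 0.524
grip_force: 3.4
```

servo_tool:
  moves: [0,0,0,0,0.524,0,0,0,0,0.5235,0,0,0,0,0.523,0,0,0,0,0.5225,0,0,0,0,0.5225,0,0,0,0,0.5225]

```text
t: 45.42
eef_pos: [471.2, -57.1, -9.9]
tcp_rot: [3.141, 0.0, 1.489]
ft_force: [1.7, -0.2, 1.6]
opening: 0.523
grip_force: 10.7
```

servo_tool:
  moves: [0,0,0.005,0,0.5225,0,0,0.015,0,0.5225,0,0,0.03,0,0.5225,0,0,0.06,0,0.5225,0,0,0.1,0,0.5225,0,0,0.14,0,0.5225,0,0,0.15,0,0.5225,0,0,0.15,0,0.5225]

```text
t: 46.08
eef_pos: [471.6, -57.2, 51.2]
tcp_rot: [3.139, 0.0, 1.489]
ft_force: [-0.3, 0.1, -1.3]
opening: 0.523
grip_force: 10.6
```

servo_tool:
  moves: [0.03,0,0,0,0.5225,0.08,-0.001,0,0,0.5225,0.14,-0.003,0,0,0.5225,0.21,-0.003,0,0,0.5225,0.28,-0.003,0,0,0.5225,0.34,-0.003,0,0,0.5225,0.38,-0.003,0,0,0.5225,0.4,-0.003,0,0,0.5225,0.412,-0.003,0,0,0.5225,0.412,-0.003,0,0,0.5225,0.412,-0.003,0,0,0.5225,0.412,-0.003,0,0,0.5225]

```text
t: 47.08
eef_pos: [635.1, -58.3, 50.0]
tcp_rot: [-3.141, -0.0, 1.489]
ft_force: [0.2, -0.1, -0.9]
opening: 0.525
grip_force: 10.6
```

servo_tool:
  moves: [0.002,0,-0.03,0,0.5225,0.002,0,-0.06,0,0.5225,0.002,0,-0.075,0,0.5225,0.002,0,-0.085,0,0.5225,0.002,0,-0.095,0,0.5225,0.002,0,-0.105,0,0.5225,0.002,0,-0.105,0,0.5225]

```text
t: 47.67
eef_pos: [636.5, -58.3, 7.3]
tcp_rot: [-3.141, -0.0, 1.489]
ft_force: [-0.4, -0.3, -1.4]
opening: 0.523
grip_force: 10.6
```

servo_tool:
  moves: [0,0,-0.008,0,0.5225,0,0,-0.016,0,0.5225,0,0,-0.02,0,0.5225,0,0,-0.0235,0,0.5225,0,0,-0.0235,0,0.5225]

```text
t: 48.08
eef_pos: [636.7, -58.3, -1.5]
tcp_rot: [-3.141, -0.0, 1.489]
ft_force: [-0.0, 0.2, -1.0]
opening: 0.526
grip_force: 10.6
```

Release, rise and check everything from above.

servo_tool:
  moves: [0,0,0,0,0.53,0,0,0,0,0.54,0,0,0,0,0.56,0,0,0,0,0.59,0,0,0,0,0.6,0,0,0.03,0,0.6,0,0,0.08,0,0.6,0,0,0.15,0,0.6,0,0,0.25,0,0.6,0,0,0.35,0,0.6,-0.03,0.02,0.45,0,0.6,-0.08,0.03,0.55,0,0.6]

```text
t: 49.08
eef_pos: [606.8, -46.4, 218.0]
tcp_rot: [3.14, 0.0, 1.489]
ft_force: [0.6, -0.2, 0.5]
opening: 0.597
grip_force: 0.0
```

servo_tool:
  moves: [-0.08,0,0.1,0.04,0.6,-0.16,-0.04,0.12,0.08,0.6,-0.24,-0.1,0.12,0.12,0.6,-0.24,-0.15,0.12,0.16,0.6,-0.24,-0.2,0.12,0.2,0.6,-0.24,-0.2,0.12,0.24,0.6,-0.24,-0.2,0.12,0.28,0.6,-0.24,-0.2,0.12,0.32,0.6,-0.24,-0.2,0.12,0.36,0.6,-0.24,-0.2,0.12,0.4,0.6,-0.24,-0.2,0.12,0.44,0.6,-0.24,-0.2,0.12,0.5,0.6]

```text
t: 50.08
eef_pos: [510.3, -126.6, 264.0]
tcp_rot: [-3.142, 0.001, 2.993]
ft_force: [0.5, 0.5, -0.2]
opening: 0.602
grip_force: 0.0
```

Run:
```python
from h import *
s=state();print(s["eef_pos"].round(1),s["tcp_rot"])
def sel(c,r,lo,hi): return (np.hypot(X[:,0]-c[0],X[:,1]-c[1])<r)&(X[:,2]>lo)&(X[:,2]<hi)
for n in("wrist","scene","side"):
    c,I,D=snap(n,"f"+n);X=cloud(c,D).reshape(-1,3);C=I.reshape(-1,3)
    for p in((507,-303),(512,-253),(516,-203)):
        m=sel(p,20,114,130)
        if m.sum()>5:print(n,"sp",X[m].mean(0).round(1),X[m][:,2].max().round(1))
    m=sel((540,-254),25,94,105)
    if m.sum()>5:print(n,"knob",np.array(cv2.minAreaRect(X[m][:,:2].astype(np.float32))[0]))
    for p in((637,-58),(659,71)):
        m=sel(p,40,50,66)&(C.min(1)>90)
        if m.sum()>5:print(n,"pot",cv2.minEnclosingCircle(X[m][:,:2].astype(np.float32)),X[m][:,2].max().round(1))
```

```text
[ 510.3 -126.6  264. ] [-3.14155346e+00  7.16790768e-04  2.99318528e+00]
wrist sp [ 506.2 -301.6  120.5] 123.7
wrist sp [ 510.6 -252.6  120.7] 123.6
wrist sp [ 514.7 -203.5  120.9] 123.7
wrist knob [ 530.05865479 -253.2180481 ]
wrist pot ((635.1126708984375, -58.784461975097656), 24.963376998901367) 60.1
wrist pot ((644.2688598632812, 71.72193908691406), 19.998165130615234) 59.6
scene sp [ 504.8 -308.6  119.8] 123.9
scene sp [ 509.5 -259.6  119.7] 124.2
scene sp [ 513.3 -209.1  119.4] 123.3
scene knob [ 531.44458008 -265.76031494]
scene pot ((635.1135864257812, -61.94357681274414), 26.63376235961914) 60.0
scene pot ((661.1365356445312, 65.71538543701172), 26.37955093383789) 59.8
side sp [ 508.7 -309.   118.9] 121.8
side sp [ 513.  -260.   118.8] 122.2
side sp [ 517.  -209.9  118.6] 121.6
side knob [ 531.20141602 -259.53921509]
side pot ((637.4622192382812, -61.17338943481445), 26.493837356567383) 58.6
side pot ((660.6353759765625, 69.52668762207031), 27.408205032348633) 57.9
```

View pics/fscene.png

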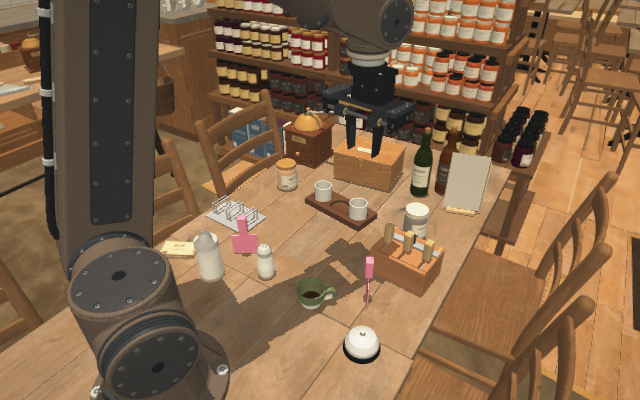

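Run:
```python
from h import *
f=np.load("pics/fwrist.npz");X=cloud(f,f["D"]).reshape(-1,3);C=f["I"].reshape(-1,3)
m=(abs(X[:,0]-540)<16)&(abs(X[:,1]+254)<14)&(X[:,2]>94)&(X[:,2]<103)&(C.max(1)<90);print(m.sum(),X[m].min(0),X[m].max(0))
m=(abs(X[:,0]-515)<90)&(abs(X[:,1]+254)<90)&(X[:,2]>66)&(X[:,2]<73);print(cv2.minAreaRect(X[m][:,:2].astype(np.float32)))
```

```text
110 [ 529.81001052 -260.42001549   94.01813718] [ 542.07640409 -246.57016829  100.56737583]
((518.418701171875, -252.99114990234375), (140.35301208496094, 108.139404296875), 84.95336151123047)
```

```bash
python3 -c "
from cell import *
print(job_done())"
```

```text
the job is handed in; nothing more can be done
None
```

I handed the job in at about 50 s of the 210 s allowed. All three spreaders are home in the block with the keeper shut over them, and both pots are upright in tray wells, each carried at about 10.5 N; the jars were left alone. `job_done()` gave no verdict, so this rests on my final camera check.

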